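# Couple the work holder onto the carving stand's ball

### The arm

A 6-joint arm with a two-finger parallel gripper is mounted at the origin on the work surface. World frame = base frame: x ahead of the robot, y to its left, z up, the work surface at z = 0. Lengths are in m, angles in degrees, forces in N, time in s.
With the tool pointing down it reaches from about 0.375 to 0.9 m from the base axis. Payload 3.1 kg.
Tool frame: the origin (TCP) lies on the centre line of the jaws, within the pads' length; the fingertips stand 8 mm ahead of it and the grasp point (between the pads) lies 11 mm behind it; z points along the fingers, y is the direction in which the jaws open and shut (so a half turn about z gives the same grasp; the last joint's range is limited). The gripper opens to 87 mm and grips with 3 to 60 N. Pads are 19 mm wide; open, the fingers measure 117 mm over their backs; the gripper's body (75 mm by 190 mm) begins 51 mm behind the grasp point.
Start: joints at [-80.701, 30.224, 82.088, -0, 67.689, -10.227], TCP at [0.209, -0.589, 0.231] pointing down, gripper open.
Joint ranges: [-176.69, 176.69], [-43.24, 126.21], [12.49, 139.97], [-82, 262], [0, 151.66], [-163.58, 163.58]. Speed limits (degrees/s): [159.86, 159.86, 180, 180, 180, 180].

### API

Orientations are given as a 3x3 rotation matrix whose columns are the frame's x, y, z axes.
In Python, from rig import * gives the robot as it stands. The module is installed in compiled form; this text tells all that it offers.
- The arm moves only by the tool arm_command, never from a script. Its argument "commands" is a list of rows, each an object with "translation": the shift along the tool's x, y, z scaled (see below), a list of three; "dr": the turn, a rotation vector about the tool's x, y, z scaled (see below), a list of three; "jaw": the closure, from 0 (fully open) to 1 (shut). In form: [{"translation": [x, y, z], "dr": [ax, ay, az], "jaw": jaw}, ...]. A call has 1 to 12 rows; each row shifts and turns the commanded pose from where the row before left it, along the tool's axes as they then stand; what a row does not reach is not made up. The controller multiplies each number of a shift by 25 mm and each number of a turn by 6 degrees. A row lasts 1/12 s, in which the tool goes at most 41.7 mm and 7.16 degrees, less where a joint would pass 70% of its speed; a pose out of reach is approached as far as the arm can. A call with a number of a shift or a turn outside -1 to 1 is refused whole. A call with a gripper value outside its range is refused whole. The fingers move at their own pace and stop on an object; the grip force is fixed at half the most. Time passes only in rows, so rows that do not move let the fingers close. It gives the time, the measured TCP pose, the force and the opening at its end, in the units of the state.
- read_state(): the state, without advancing time (a new reading comes with each control period).
- capture(name): name is "scene" or "top" or "wrist"; returns (picture, depth): 420x560x3 uint8, red, green, blue; 420x560 float32, m along the optical axis (not along the pixel's ray), 0 where there is no reading.
- camera_model(name): a dict with "intrinsics" (3x3 intrinsics, pixels), "k1" (the pictures are not rectified: a ray, as slopes to the right and down, at radius r is drawn at 1 + k1 r^2 times it, then the intrinsics apply), "pose" (4x4, takes a point from camera to world coordinates); the wrist camera has in their place "mount" (4x4, takes a point from camera to tool coordinates, whose origin is the TCP and whose axes are the flange's). Camera axes: x right, y down, z forward; pixel columns grow to the right and rows downward; lengths in m; the calibration is good to about 2 mm. A picture is of the moment at which its call begins: read the wrist's pose just before it. camera_model takes no time and is no camera call.
- hand_in(): hands the job in, once; it reports no verdict.
The state is a dict: "time_s": time; "joint_positions": joint angles; "qvel": joint speeds; "tau": joint torques, N m; "position": TCP position; "tcp_rot": TCP orientation; "force": force on the tool from outside, world axes, zero at the start; "moment": the same for the moment, N m; "opening": opening from 0.0 (shut) to 1.0 (fully open).
Only numpy, scipy, OpenCV 4.12 (cv2) and the standard library are available. Lean on these libraries where they do the work, as an engineer would, in place of code of your own. Each camera call takes 0.05 s, during which the arm holds its last target.

### The job

Mount the work holder on the carving stand: raise its locking handle all the way, lift the holder by its wooden blank, lower it gently until its socket is fully home on the stand's ball with its tail foot on the stand's rest pad before letting go, then press the handle all the way down to lock it. The stand's ball may be at any height in its range, so go by feel, never push harder than about 20 N, and leave the other things on the bench where they are.

Things in the scene. Friction and masses are not known exactly. Their poses are not given: they have to be found in the camera images.
- holder: Loose grey cast work holder, about 0.9 kg, upright on the bench at start. Origin: socket axis at the underside of its eight-sided housing; z up, -x along the tail to the handle. Housing 57 mm across, 64 high; socket open below, 43 wide (ball 40), ceiling 56 above the underside. Centre of mass about 14 mm towards the tail. Must end with the stand's heading, its origin level with the pad's top.
- blank (a point): On the axis of the square wooden blank (40 x 40 mm, sides along the holder's x and y) fixed on the housing: 6 mm towards the tail from the socket axis, 92 mm above the holder's underside. The blank spans 64 to 112 mm above the underside; a turned button on it reaches 126. Lift the holder by the blank.
- foot (a point): Centre of the underside of the tail's foot (12 x 40 mm), 90 mm from the socket axis along the holder's -x, level with the holder's underside. The tail above it is 30 mm wide, 37 to 55 mm above the underside, and ends 98 mm from the socket axis.
- pivot (a point): Hinge axis of the handle, along the holder's y: 38 mm from the socket axis towards the tail, 46 mm above the underside.
- knob (a point): Centre of the black ball knob, 22 mm in diameter, on the end of the handle's bar (steel, 10 mm wide, 8 thick). Handle down: the bar is level and the knob's centre lies 95 mm from the pivot along -x and 16 mm above it (62 above the underside), beyond the tail, free all round. It moves on an arc about the pivot. A light pinch lets it turn in the fingers; a hard one tips the holder.
- handle (a joint): Handle angle, rad: 0 = fully down (locked), grows as the bar's end swings up, 1.0 = fully raised (stop). Starts at 0 to 0.15; stays where left. At the knob raising takes 1 to 3 N, pressing down 1 to 4 N. Its tongue reaches under the ball: below 0.3 rad it bars the socket, and the handle goes fully down only if the ball is within 2 mm of home.
- stand: Carving stand bolted to the bench, foot plate 110 x 76 mm. Origin on the bench right below the ball; z up, -x towards the rest pad (34 x 50 mm), centred 90 mm from the ball axis. Ball 40 mm wide on an 18 mm neck. The column carrying ball and pad is set to a new height each time, NOT in this reading: pad top 40 to 64 mm above the bench. Ball top is 56 above the pad top, so foot and socket seat together.
- sanding_block: Bystander, leave alone: cork sanding block 75 x 36 x 28 mm. Origin: middle of its underside.
- wax_tin: Bystander, leave alone: round brass tin 64 across, 35 high mm. Origin: middle of its underside.
- bowl: Bystander, leave alone: turned wooden bowl 110 across, 45 high mm. Origin: middle of its underside.
- goblet: Bystander, leave alone: turned wooden goblet 52 across, 85 high mm. Origin: middle of its underside.
- mallet: Bystander, leave alone: dark turned mallet standing on its head, 76 across, 190 high mm. Origin: middle of its underside.
- gouge: Bystander, leave alone: turning tool lying down, 240 long mm. Origin: middle of its underside.
- spindle: Bystander, leave alone: turned wooden spindle lying down, 160 long, 32 thick mm. Origin: middle of its underside.
There are look-alikes about, which are no part of the job. What is shaped like the stand but pink or purple is not meant.

How it is judged (in metres and radians):
On the way, in this order (a step that is already met when the one before it is completed fails the run):
1. the handle is raised above 0.8 rad (value of joint handle above 0.8 rad), for 0.2 s.
2. the holder stands on the ball and rest pad, upright and in line, while still held by the blank, with the handle still raised (x of holder in the frame of stand between -0.004 and 0.004 m and y of holder in the frame of stand between -0.004 and 0.004 m and x of foot in the frame of stand between -0.102 and -0.078 m and y of foot in the frame of stand between -0.012 and 0.012 m and angle between holder's own z axis and vertical below 0.06 rad and contact force between holder and stand above 2 N and contact force between the fingers and holder above 1 N and distance between the grasp point and blank below 0.05 m and value of joint handle above 0.6 rad), for 0.1 s.
At the end, for the whole second after the job is handed in: The holder rests on the stand: socket axis within 4 mm of the ball axis along the stand's x and y, foot within 12 mm of the rest pad's centre, tilt under 0.06 rad, borne by the stand, at rest, and the handle fully down (below 0.06 rad) (x of holder in the frame of stand between -0.004 and 0.004 m and y of holder in the frame of stand between -0.004 and 0.004 m and x of foot in the frame of stand between -0.102 and -0.078 m and y of foot in the frame of stand between -0.012 and 0.012 m and angle between holder's own z axis and vertical below 0.06 rad and contact force between holder and stand above 2 N and value of joint handle below 0.06 rad and linear speed of holder below 0.01 m/s); the robot touches nothing.
It fails at once if the holder is driven against the stand with more than 50 N (contact force between holder and stand above 50 N).
It fails at once if a bystander is moved more than 30 mm (distance of any of sanding_block, wax_tin, bowl, goblet, mallet, gouge, spindle from where it was at the start of the episode above 0.03 m).
It fails at once if the holder is dropped onto the ball (over 0.2 m/s within the last 25 mm or so) (x of holder in the frame of stand between -0.01 and 0.01 m and y of holder in the frame of stand between -0.01 and 0.01 m and height (world z) of holder below 0.085 m and linear speed of holder above 0.2 m/s).
It also fails if it takes over 72 s, if anything falls off the work surface, if the arm or the gripper's body presses on something with over 40 N, if the wrist force passes 120 N, or if a joint passes its speed limit or range.

## Working session

There is one attempt and no reset: what is moved stays moved. The work goes in short steps, Python scripts to look and compute and a tool call to move; the robot and the scene stay as the last step left them, time stands still between calls to the robot, and variables do not carry over. Pictures are saved under pics/ and viewed, and the job is handed in when it is done.

Besides the shell and the picture viewer there is one more tool, called after ">>>" by a JSON object that holds its "op" and its "data", one argument or row to a line. arm_command: Moves the arm, as the interface text tells. Its arguments: {"type":"object","properties":{"commands":{"type":"array"}},"required":["commands"]}

```bash
ls; mkdir -p pics
cat > h.py <<'E'
from rig import *
import numpy as np, cv2, json
def save(n,im): cv2.imwrite('pics/'+n+'.png',cv2.cvtColor(im,cv2.COLOR_RGB2BGR))
E
python3 - <<'E'
from h import *
s=read_state(); print(s)
for n in ('scene','top','wrist'):
    s=read_state()
    im,d=capture(n); save(n+'0',im); np.savez('pics/'+n+'0.npz',im=im,d=d,pos=s['position'],rot=s['tcp_rot'])
    m=camera_model(n); print(n,{k:np.round(v,4).tolist() for k,v in m.items()})
E
```

```text
pics
{'time_s': 0.0, 'joint_positions': array([-8.07004114e+01,  3.02780372e+01,  8.21556737e+01,  1.04511162e-03,
        6.76905882e+01, -1.02275092e+01]), 'qvel': array([-0.05109389, -0.05967007,  0.03743339, -0.01813571,  0.00124566,
        0.00863326]), 'tau': array([ 1.31328718e-03, -4.40029407e+01, -1.76595891e+01,  6.34506997e-02,
        5.82030870e-02, -1.55038115e-04]), 'position': array([ 0.2088209 , -0.58832455,  0.22958555]), 'tcp_rot': array([[ 9.42485901e-01,  3.34245741e-01, -3.33918998e-04],
       [ 3.34245667e-01, -9.42483548e-01,  2.14364193e-03],
       [ 4.01790024e-04, -2.13196328e-03, -9.99997647e-01]]), 'force': array([ 0.49741941, -1.3337015 ,  0.0887208 ]), 'moment': array([ 0.00412576,  0.02051222, -0.02102617]), 'opening': 0.9987679538642166}
scene {'intrinsics': [[397.0052, 0.0, 281.7213], [0.0, 397.0052, 211.3813], [0.0, 0.0, 1.0]], 'k1': -0.0004, 'pose': [[0.1667, 0.8285, -0.5346, 1.1057], [0.986, -0.1364, 0.0961, -0.0818], [0.0067, -0.5431, -0.8396, 0.883], [0.0, 0.0, 0.0, 1.0]]}
top {'intrinsics': [[480.0455, 0.0, 280.8044], [0.0, 480.0455, 206.4967], [0.0, 0.0, 1.0]], 'k1': -0.134, 'pose': [[0.0015, -0.9905, 0.1378, 0.3538], [-0.9998, -0.0041, -0.0182, 0.003], [0.0186, -0.1377, -0.9903, 1.5391], [0.0, 0.0, 0.0, 1.0]]}
wrist {'intrinsics': [[347.6644, 0.0, 283.4505], [0.0, 347.6644, 206.0954], [0.0, 0.0, 1.0]], 'k1': -0.0647, 'mount': [[-0.0008, -0.9634, -0.268, 0.0726], [1.0, -0.0008, -0.0001, 0.0003], [-0.0001, -0.268, 0.9634, -0.1554], [0.0, 0.0, 0.0, 1.0]]}
```

View pics/scene0.png

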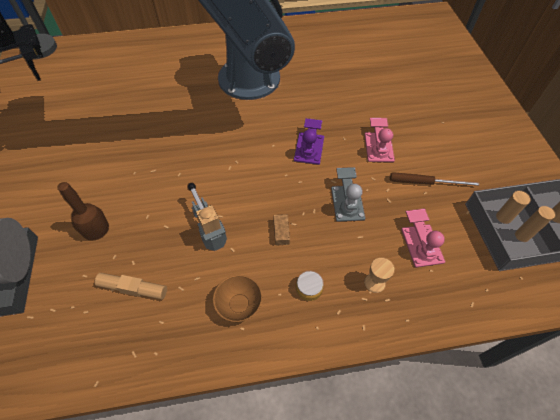

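View pics/top0.png

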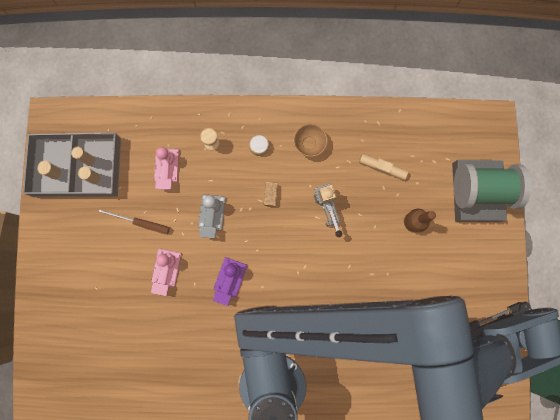

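View pics/wrist0.png

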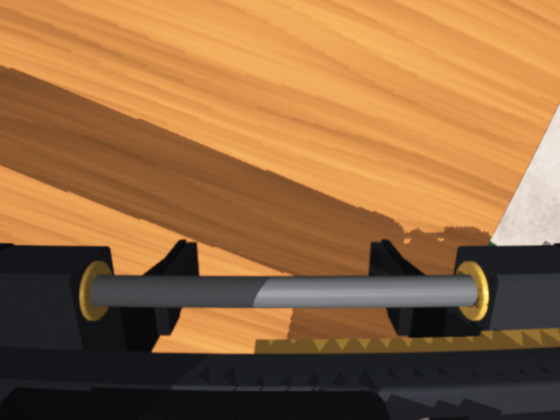

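Scene view candidates for the stand: grey (348,195), purple (309,143), pink (381,140) and pink (424,240). The grey one fits the description. The only holder is at (208,220), with its knob at (193,187). I'll check both in a close crop.

```bash
cat >> h.py <<'E'
def cloud(n,d,pos=None,rot=None):
    m=camera_model(n);K=m['intrinsics'];h,w=d.shape
    v,u=np.mgrid[0:h,0:w]
    xd=(u-K[0,2])/K[0,0]; yd=(v-K[1,2])/K[1,1]
    x,y=xd.copy(),yd.copy()
    for _ in range(8):
        f=1+m['k1']*(x*x+y*y); x,y=xd/f,yd/f
    P=np.stack([x*d,y*d,d],-1)
    if 'pose' in m: T=m['pose']
    else:
        A=np.eye(4);A[:3,:3]=rot;A[:3,3]=pos;T=A@m['mount']
    return P@T[:3,:3].T+T[:3,3]
E
python3 - <<'E'
from h import *
a=np.load('pics/scene0.npz');b=np.load('pics/top0.npz')
c1=cv2.resize(a['im'][170:260,170:260],(400,400),interpolation=cv2.INTER_CUBIC)
c2=cv2.resize(a['im'][150:240,310:400],(400,400),interpolation=cv2.INTER_CUBIC)
c3=cv2.resize(b['im'][175:245,300:370],(400,300)) if 0 else None
save('crop0',np.hstack([c1,c2]))
c3=cv2.resize(b['im'][175:245,295:365],(400,400),interpolation=cv2.INTER_CUBIC)
c4=cv2.resize(b['im'][180:250,175:245],(400,400),interpolation=cv2.INTER_CUBIC)
save('crop1',np.hstack([c3,c4]))
W=cloud('scene',a['d']); T=cloud('top',b['d'])
for (u,v) in [(193,187),(209,214),(206,232),(218,242),(354,190),(346,173),(348,195),(282,230)]: print('s',u,v,W[v,u].round(4))
for (u,v) in [(338,234),(327,192),(331,205),(209,201),(214,228)]: print('t',u,v,T[v,u].round(4))
for n,P in (('s',W),('t',T)):
  for nm,c in (('holder',(0.66,-.11)),('stand',(.6,.15))): pass
  z=P[...,2]
  print(n,'table z',np.median(z[(np.abs(z)<.03)]))
E
```

```text
s 193 187 [ 0.4803 -0.1981  0.0718]
s 209 214 [ 0.6016 -0.1587  0.1224]
s 206 232 [ 0.6189 -0.1739  0.0747]
s 218 242 [ 0.6257 -0.1519  0.0314]
s 354 190 [0.5788 0.1899 0.1062]
s 346 173 [0.4842 0.2026 0.0518]
s 348 195 [0.5797 0.1772 0.0895]
s 282 230 [0.617  0.0073 0.03  ]
t 338 234 [ 0.4726 -0.1991  0.0791]
t 327 192 [ 0.5942 -0.1609  0.1296]
t 331 205 [ 0.5669 -0.1828  0.046 ]
t 209 201 [0.5683 0.1929 0.1109]
t 214 228 [0.4923 0.1832 0.0523]
s table z 0.0010090857785021723
t table z 0.0009081077359989198
```

View pics/crop0.png

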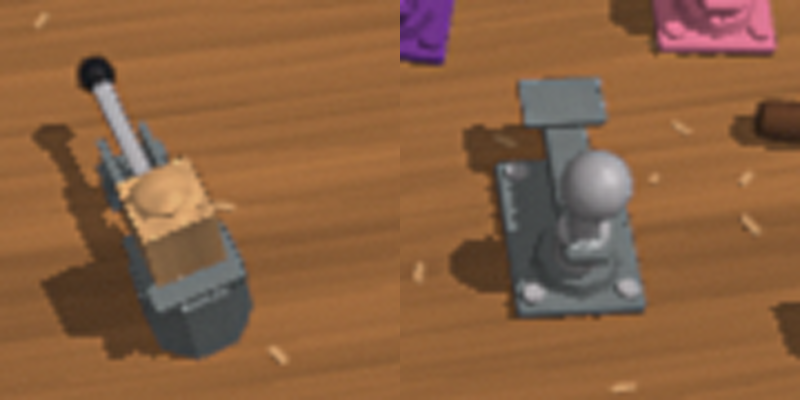

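View pics/crop1.png

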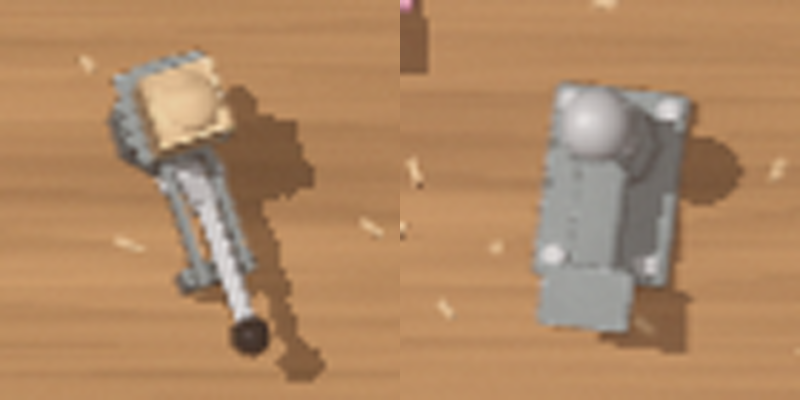

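The crops confirm the choice: the grey stand with a plain steel ball, and the only holder, whose handle is down and points to -x (towards the robot). Next I'll fit both poses.

```bash
cat >> h.py <<'E'
from scipy.optimize import least_squares
def sph(P,r,c0):
    f=lambda c: np.linalg.norm(P-c,axis=1)-r
    s=least_squares(f,c0,loss='soft_l1',f_scale=.002); return s.x,np.sqrt(np.median(s.fun**2))
E
cat > fit.py <<'E'
from h import *
a=np.load('pics/scene0.npz');b=np.load('pics/top0.npz')
for n,q in (('scene',a),('top',b)):
    P=cloud(n,q['d']); im=q['im'].astype(int); hsv=cv2.cvtColor(q['im'],cv2.COLOR_RGB2HSV)
    x,y,z=P[...,0],P[...,1],P[...,2]
    near=(np.hypot(x-.575,y-.188)<.04)&(z>.075)
    c,r=sph(P[near],.02,[.57,.19,.085]); print(n,'ball',c.round(4),r.round(4),near.sum())
    pad=(np.hypot(x-.487,y-.19)<.045)&(z>.035)&(z<.07)
    zz=z[pad]; zm=np.median(zz); Q=P[pad&(abs(z-zm)<.004)][:,:2].astype(np.float32)
    print(' pad z',zm.round(4),len(Q),'rect',cv2.minAreaRect(Q*1000))
    k=(np.hypot(x-.475,y+.199)<.025)&(z>.045)&(im.sum(-1)<150)
    c,r=sph(P[k],.011,[.475,-.199,.065]); print(' knob',c.round(4),r.round(4),k.sum())
    bl=(np.hypot(x-.598,y+.16)<.05)&(z>.105)&(z<.118)
    Q=P[bl][:,:2].astype(np.float32); print(' blank top z',np.median(z[bl]).round(4),len(Q),cv2.minAreaRect(Q*1000))
    bu=(np.hypot(x-.598,y+.16)<.05)&(z>.122); print(' button',P[bu].mean(0).round(4),bu.sum())
    bar=(np.hypot(x-.5,y+.19)<.05)&(z>.04)&(im.sum(-1)>330)&(hsv[...,1]<60)
    Q=P[bar]; print(' bar',len(Q)); 
    if len(Q)>5:
        m=Q.mean(0);u,s,vt=np.linalg.svd(Q-m); print(m.round(4),vt[0].round(3))
E
python3 fit.py
```

```text
scene ball [0.5698 0.1938 0.0875] 0.0007 207
 pad z 0.0503 214 rect ((497.05572509765625, 200.3186492919922), (48.7987174987793, 71.26113891601562), 81.97045135498047)
 knob [ 0.4742 -0.2041  0.068 ] 0.0007 40
 blank top z 0.1129 176 ((595.744140625, -165.0786895751953), (42.83266830444336, 39.85409164428711), 17.98480987548828)
 button [ 0.5966 -0.1652  0.125 ] 90
 bar 106
[ 0.5181 -0.1904  0.0669] [ 0.955  0.278 -0.108]
top ball [0.57   0.1963 0.0881] 0.0014 121
 pad z 0.0502 169 rect ((497.315673828125, 204.95870971679688), (66.25829315185547, 50.348609924316406), 0.08739542961120605)
 knob [ 0.475 -0.199  0.065] nan 0
 blank top z 0.1123 106 ((595.1854858398438, -162.09739685058594), (40.21551513671875, 41.49148941040039), 19.287864685058594)
 button [ 0.5948 -0.1612  0.1262] 54
 bar 126
[ 0.5212 -0.1864  0.0621] [-0.935 -0.286  0.208]
  return _methods._mean(a, axis=axis, dtype=dtype,
  ret = ret.dtype.type(ret / rcount)
```

>>> {"op": "arm_command", "data": {
  "commands": [
    {"translation": [0.71, -0.45, -0.2], "dr": [0, 0, 0], "jaw": 0},
    {"translation": [0.71, -0.45, -0.2], "dr": [0, 0, 0], "jaw": 0},
    {"translation": [0.71, -0.45, -0.2], "dr": [0, 0, 0], "jaw": 0},
    {"translation": [0.71, -0.45, -0.2], "dr": [0, 0, 0], "jaw": 0},
    {"translation": [0.71, -0.45, -0.2], "dr": [0, 0, 0], "jaw": 0},
    {"translation": [0.71, -0.45, -0.2], "dr": [0, 0, 0], "jaw": 0},
    {"translation": [0.71, -0.45, -0.2], "dr": [0, 0, 0], "jaw": 0},
    {"translation": [0.71, -0.45, -0.2], "dr": [0, 0, 0], "jaw": 0},
    {"translation": [0.71, -0.45, -0.2], "dr": [0, 0, 0], "jaw": 0},
    {"translation": [0.71, -0.45, -0.2], "dr": [0, 0, 0], "jaw": 0},
    {"translation": [0.71, -0.45, -0.2], "dr": [0, 0, 0], "jaw": 0},
    {"translation": [0.71, -0.45, -0.2], "dr": [0, 0, 0], "jaw": 0}
  ]
}}

```text
time_s: 1.15
position: [0.3649, -0.3895, 0.2905]
tcp_rot: [[0.943, 0.334, -0.0], [0.334, -0.943, 0.001], [-0.0, -0.001, -1.0]]
force: [0.7, -0.7, -0.3]
opening: 1.0
```

>>> {"op": "arm_command", "data": {
  "commands": [
    {"translation": [0.71, -0.45, 0], "dr": [0, 0, 0], "jaw": 0},
    {"translation": [0.71, -0.45, 0], "dr": [0, 0, 0], "jaw": 0},
    {"translation": [0.71, -0.45, 0], "dr": [0, 0, 0], "jaw": 0},
    {"translation": [0.71, -0.45, 0], "dr": [0, 0, 0], "jaw": 0},
    {"translation": [0.71, -0.45, 0], "dr": [0, 0, 0], "jaw": 0},
    {"translation": [0.71, -0.45, 0], "dr": [0, 0, 0], "jaw": 0},
    {"translation": [0.71, -0.45, 0], "dr": [0, 0, 0], "jaw": 0},
    {"translation": [0.71, -0.45, 0], "dr": [0, 0, 0], "jaw": 0},
    {"translation": [0.71, -0.45, 0], "dr": [0, 0, 0], "jaw": 0},
    {"translation": [0.71, -0.45, 0], "dr": [0, 0, 0], "jaw": 0},
    {"translation": [0.71, -0.45, 0], "dr": [0, 0, 0], "jaw": 0},
    {"translation": [0, 0, 0], "dr": [0, 0, 0], "jaw": 0},
    {"translation": [0, 0, 0], "dr": [0, 0, 0], "jaw": 0}
  ]
}}

```text
invalid input
```

>>> {"op": "arm_command", "data": {
  "commands": [
    {"translation": [0.71, -0.45, 0], "dr": [0, 0, 0], "jaw": 0},
    {"translation": [0.71, -0.45, 0], "dr": [0, 0, 0], "jaw": 0},
    {"translation": [0.71, -0.45, 0], "dr": [0, 0, 0], "jaw": 0},
    {"translation": [0.71, -0.45, 0], "dr": [0, 0, 0], "jaw": 0},
    {"translation": [0.71, -0.45, 0], "dr": [0, 0, 0], "jaw": 0},
    {"translation": [0.71, -0.45, 0], "dr": [0, 0, 0], "jaw": 0},
    {"translation": [0.71, -0.45, 0], "dr": [0, 0, 0], "jaw": 0},
    {"translation": [0.71, -0.45, 0], "dr": [0, 0, 0], "jaw": 0},
    {"translation": [0.71, -0.45, 0], "dr": [0, 0, 0], "jaw": 0},
    {"translation": [0.71, -0.45, 0], "dr": [0, 0, 0], "jaw": 0},
    {"translation": [0, 0, 0], "dr": [0, 0, 0], "jaw": 0},
    {"translation": [0, 0, 0], "dr": [0, 0, 0], "jaw": 0}
  ]
}}

```text
time_s: 2.15
position: [0.4943, -0.2245, 0.2902]
tcp_rot: [[0.942, 0.336, -0.001], [0.336, -0.942, -0.0], [-0.001, -0.0, -1.0]]
force: [0.7, -0.5, 1.8]
opening: 0.998
```

```bash
cat > look.py <<'E'
from h import *
import sys
n=sys.argv[1]; s=read_state(); im,d=capture('wrist'); save(n,im); np.savez('pics/'+n+'.npz',im=im,d=d,pos=s['position'],rot=s['tcp_rot'])
print(s['time_s'],s['position'].round(4),s['tcp_rot'].round(4).tolist(),'F',s['force'].round(2),'M',s['moment'].round(3),'op',s['opening'],'q',s['joint_positions'].round(1))
E
python3 look.py w1
```

```text
2.15 [ 0.4943 -0.2245  0.2902] [[0.9417, 0.3364, -0.0009], [0.3364, -0.9417, -0.0], [-0.0009, -0.0003, -1.0]] F [ 0.71 -0.46  1.84] M [0.01  0.005 0.043] op 0.9979562245541036 q [-36.2  20.   89.6  -0.   70.4  34.1]
```

View pics/w1.png

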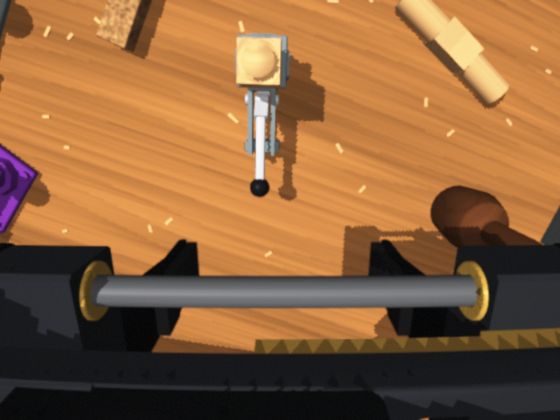

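The knob is at (260,187), the blank at (262,60) and the bar runs along the tool's x. I'll measure these.

```bash
cat > fitw.py <<'E'
from h import *
import sys
q=np.load('pics/'+sys.argv[1]+'.npz'); P=cloud('wrist',q['d'],q['pos'],q['rot']); im=q['im'].astype(int)
hsv=cv2.cvtColor(q['im'],cv2.COLOR_RGB2HSV)
x,y,z=P[...,0],P[...,1],P[...,2]; v=np.mgrid[0:420,0:560][0]
top=v<238
print('table',np.median(z[top&(abs(z)<.02)]))
k=top&(np.hypot(x-.475,y+.2)<.025)&(z>.045)&(im.sum(-1)<170)
c,r=sph(P[k],.011,[.475,-.199,.065]); print('knob',c.round(4),r.round(4),k.sum())
bl=top&(np.hypot(x-.596,y+.163)<.05)&(z>.107)&(z<.116)
Q=P[bl][:,:2].astype(np.float32); print('blank z',np.median(z[bl]).round(4),len(Q),cv2.minAreaRect(Q*1000))
bu=top&(np.hypot(x-.596,y+.163)<.05)&(z>.12); print('button',P[bu].mean(0).round(4),bu.sum())
bar=top&(np.hypot(x-.51,y+.19)<.04)&(z>.055)&(im.sum(-1)>330)&(hsv[...,1]<60)
Q=P[bar]; m=Q.mean(0);u,s,vt=np.linalg.svd(Q-m); print('bar',m.round(4),vt[0].round(3),len(Q))
E
python3 fitw.py w1
```

```text
table 0.0013167045030406666
knob [ 0.4751 -0.203   0.0681] 0.0004 245
blank z 0.1135 1121 ((595.4782104492188, -164.3490753173828), (40.76496887207031, 39.819210052490234), 17.53410530090332)
button [ 0.5838 -0.1772  0.2374] 1430
bar [ 0.5212 -0.1885  0.0649] [-0.942 -0.296  0.157] 893
```

```bash
cat >> h.py <<'E'
from scipy.spatial.transform import Rotation as Ro
def tgt(yaw,tilt):  # tool x along heading yaw(deg), y=-left, z down, then tilt about tool y
    c,s=np.cos(np.radians(yaw)),np.sin(np.radians(yaw))
    R=np.array([[c,s,0],[s,-c,0],[0,0,-1.]])
    return R@Ro.from_euler('y',tilt,degrees=True).as_matrix()
def plan(p,R,pos0=None,R0=None):
    s=read_state()
    if pos0 is None: pos0,R0=s['position'],s['tcp_rot']
    rv=Ro.from_matrix(R0.T@R).as_rotvec(degrees=True)/6
    t=R.T@(np.asarray(p)-pos0)/.025
    print('turn first',rv.round(2),'then shift (new frame)',t.round(2),'| in old frame',(R0.T@(np.asarray(p)-pos0)/.025).round(2))
E
python3 - <<'E'
from h import *
R=tgt(17.7,20); k=np.array([.4751,-.2030,.0668])
g=k+.011*R[:,2]
print(g); plan(g-.08*R[:,2],R)
E
```

```text
[ 0.47868412 -0.20185616  0.05646338]
turn first [-0.06  3.34  0.31] then shift (new frame) [-3.48 -1.08  5.49] | in old frame [-1.35 -1.12  6.35]
```

>>> {"op": "arm_command", "data": {
  "commands": [
    {"translation": [0, 0, 0], "dr": [-0.015, 0.835, 0.08], "jaw": 0.3},
    {"translation": [0, 0, 0], "dr": [-0.015, 0.835, 0.08], "jaw": 0.3},
    {"translation": [0, 0, 0], "dr": [-0.015, 0.835, 0.08], "jaw": 0.3},
    {"translation": [0, 0, 0], "dr": [-0.015, 0.835, 0.08], "jaw": 0.3},
    {"translation": [-0.5, -0.155, 0.785], "dr": [0, 0, 0], "jaw": 0.3},
    {"translation": [-0.5, -0.155, 0.785], "dr": [0, 0, 0], "jaw": 0.3},
    {"translation": [-0.5, -0.155, 0.785], "dr": [0, 0, 0], "jaw": 0.3},
    {"translation": [-0.5, -0.155, 0.785], "dr": [0, 0, 0], "jaw": 0.3},
    {"translation": [-0.5, -0.155, 0.785], "dr": [0, 0, 0], "jaw": 0.3},
    {"translation": [-0.5, -0.155, 0.785], "dr": [0, 0, 0], "jaw": 0.3},
    {"translation": [-0.5, -0.155, 0.785], "dr": [0, 0, 0], "jaw": 0.3},
    {"translation": [0, 0, 0], "dr": [0, 0, 0], "jaw": 0.3}
  ]
}}

```text
time_s: 3.2
position: [0.4492, -0.2086, 0.1282]
tcp_rot: [[0.898, 0.3, 0.321], [0.28, -0.954, 0.109], [0.339, -0.008, -0.941]]
force: [-1.0, 0.5, 0.5]
opening: 0.7
```

```bash
python3 look.py w2
python3 - <<'E'
from h import *
R=tgt(17.7,20); k=np.array([.4751,-.2030,.0668])
plan(k+.011*R[:,2],R)
E
```

```text
3.2 [ 0.4492 -0.2086  0.1282] [[0.8982, 0.3004, 0.3209], [0.2801, -0.9538, 0.1088], [0.3387, -0.0078, -0.9408]] F [-0.96  0.55  0.52] M [-0.039  0.192  0.037] op 0.7004698040629637 q [-49.3  28.1 116.1  35.1  33.1  -6. ]
turn first [-0.03  0.02 -0.05] then shift (new frame) [0.08 0.04 3.16] | in old frame [0.09 0.05 3.16]
```

View pics/w2.png

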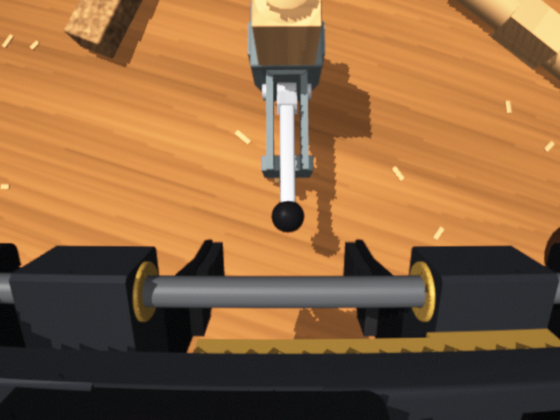

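```bash
python3 fitw.py w2 | head -2
python3 - <<'E'
from h import *
R=tgt(17.7,20)
q=np.load('pics/w2.npz');P=cloud('wrist',q['d'],q['pos'],q['rot']);print(P[214,288])
E
```

```text
table 0.0012769995245073829
knob [ 0.4753 -0.203   0.068 ] 0.0003 755
[ 0.47619556 -0.20305332  0.07930163]
```

Consistent. I'll descend with the knob between the pads, then close gently to just about the knob's width.

>>> {"op": "arm_command", "data": {
  "commands": [
    {"translation": [0.015, 0.01, 0.63], "dr": [0, 0, 0], "jaw": 0.5},
    {"translation": [0.015, 0.01, 0.63], "dr": [0, 0, 0], "jaw": 0.5},
    {"translation": [0.015, 0.01, 0.63], "dr": [0, 0, 0], "jaw": 0.5},
    {"translation": [0.015, 0.01, 0.63], "dr": [0, 0, 0], "jaw": 0.5},
    {"translation": [0.015, 0.01, 0.63], "dr": [0, 0, 0], "jaw": 0.5},
    {"translation": [0, 0, 0], "dr": [0, 0, 0], "jaw": 0.6},
    {"translation": [0, 0, 0], "dr": [0, 0, 0], "jaw": 0.66},
    {"translation": [0, 0, 0], "dr": [0, 0, 0], "jaw": 0.7},
    {"translation": [0, 0, 0], "dr": [0, 0, 0], "jaw": 0.72},
    {"translation": [0, 0, 0], "dr": [0, 0, 0], "jaw": 0.74},
    {"translation": [0, 0, 0], "dr": [0, 0, 0], "jaw": 0.74}
  ]
}}

```text
time_s: 4.17
position: [0.4803, -0.2022, 0.059]
tcp_rot: [[0.895, 0.302, 0.327], [0.284, -0.953, 0.104], [0.343, 0.0, -0.939]]
force: [-0.9, 2.4, 0.4]
opening: 0.27
```

```bash
python3 look.py w3
```

```text
4.1667 [ 0.4803 -0.2022  0.059 ] [[0.8952, 0.3023, 0.3274], [0.284, -0.9532, 0.1038], [0.3435, 0.0001, -0.9392]] F [-0.89  2.35  0.44] M [0.235 0.164 0.085] op 0.269754971815551 q [-45.7  37.7 115.5  47.1  24.8 -16.1]
```

View pics/w3.png

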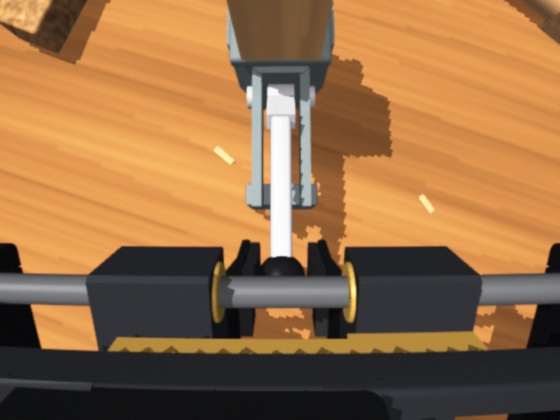

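>>> {"op": "arm_command", "data": {
  "commands": [
    {"translation": [0, 0, 0], "dr": [0, 0, 0], "jaw": 0.75},
    {"translation": [0, 0, 0], "dr": [0, 0, 0], "jaw": 0.76},
    {"translation": [0, 0, 0], "dr": [0, 0, 0], "jaw": 0.76},
    {"translation": [0, 0, 0], "dr": [0, 0, 0], "jaw": 0.76}
  ]
}}

```text
time_s: 4.55
position: [0.4799, -0.2018, 0.0581]
tcp_rot: [[0.896, 0.303, 0.326], [0.284, -0.953, 0.105], [0.343, -0.001, -0.94]]
force: [-1.4, 3.2, 2.4]
opening: 0.244
```

Run:
```python
from h import *
s=read_state();print({k:np.round(s[k],4) for k in('position','force','moment','opening')},s['tcp_rot'].round(4).tolist())
```

```text
{'position': array([ 0.4799, -0.2018,  0.0581]), 'force': array([-1.3848,  3.1719,  2.4386]), 'moment': array([0.4505, 0.3148, 0.2191]), 'opening': np.float64(0.2438)} [[0.8955, 0.3028, 0.3261], [0.2841, -0.9531, 0.1047], [0.3425, -0.0012, -0.9395]]
```

Run:
```python
from h import *
s=read_state();R=s['tcp_rot'];p=s['position']
hx=np.array([np.cos(np.radians(17.7)),np.sin(np.radians(17.7)),0]);hy=np.array([-hx[1],hx[0],0])
axis=np.array([.5955,-.1643,0])+.006*hx; piv=axis-.038*hx+[0,0,.046]
knob=np.array([.4752,-.203,.0668])
r=knob-piv; print('r',r@hx,r@hy,r[2], 'theta',np.arctan2(r[2],-r@hx)-np.arctan2(16,95))
for d in (3,4):
    Q=Ro.from_rotvec(np.radians(d)*hy).as_matrix()
    t=(R.T@((Q-np.eye(3))@(p-piv)))/.025
    print(d,t.round(3),(R.T@hy*d/6).round(3))
```

```text
r -0.09437125565262294 -0.00029282209517732466 0.0208 theta 0.05008245955794194
3 [ 0.092 -0.    -0.165] [-0.001 -0.5    0.   ]
4 [ 0.125 -0.    -0.219] [-0.001 -0.667  0.   ]
```

>>> {"op": "arm_command", "data": {
  "commands": [
    {"translation": [0.092, 0, -0.165], "dr": [0, -0.5, 0], "jaw": 0.76},
    {"translation": [0.092, 0, -0.165], "dr": [0, -0.5, 0], "jaw": 0.76},
    {"translation": [0.092, 0, -0.165], "dr": [0, -0.5, 0], "jaw": 0.76},
    {"translation": [0.092, 0, -0.165], "dr": [0, -0.5, 0], "jaw": 0.76},
    {"translation": [0, 0, 0], "dr": [0, 0, 0], "jaw": 0.76}
  ]
}}

```text
time_s: 4.97
position: [0.4862, -0.2021, 0.0767]
tcp_rot: [[0.941, 0.306, 0.143], [0.303, -0.952, 0.042], [0.149, 0.004, -0.989]]
force: [-6.0, -3.3, 6.3]
opening: 0.243
```

```bash
python3 look.py w4
```

```text
4.9667 [ 0.4862 -0.2021  0.0767] [[0.9413, 0.3058, 0.1426], [0.303, -0.9521, 0.0416], [0.1485, 0.004, -0.9889]] F [-6.01 -3.26  6.28] M [-0.538  0.861 -0.051] op 0.24336452814205917 q [-38.8  35.3 108.3  13.2  32.1  22.4]
```

View pics/w4.png

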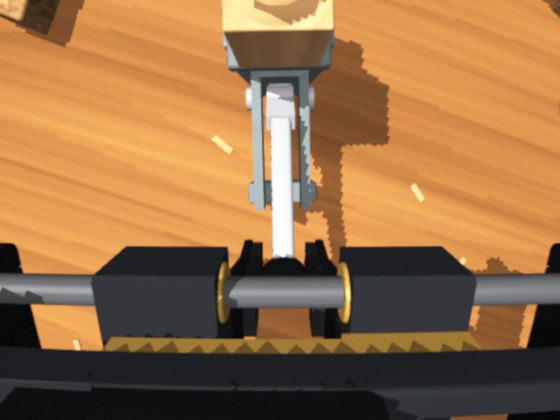

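```bash
python3 fitw.py w4
python3 - <<'E'
from h import *
im,d=capture('scene');save('s4',cv2.resize(im[160:260,160:260],(500,500),interpolation=cv2.INTER_CUBIC))
s=read_state();print(s['force'],s['moment'])
E
```

```text
table 0.0012731841786358111
knob [ 0.475 -0.199  0.065] nan 0
blank z 0.1134 3690 ((581.860107421875, -169.11233520507812), (12.278919219970703, 40.325130462646484), 17.66912841796875)
button [ 0.5828 -0.1686  0.1217] 147
bar [ 0.5257 -0.1871  0.0738] [-0.261 -0.163  0.952] 3369
[-0.80539073 -1.03996692  2.77391605] [-0.15423592  0.13293176 -0.04052733]
  return _methods._mean(a, axis=axis, dtype=dtype,
  ret = ret.dtype.type(ret / rcount)
```

View pics/s4.png

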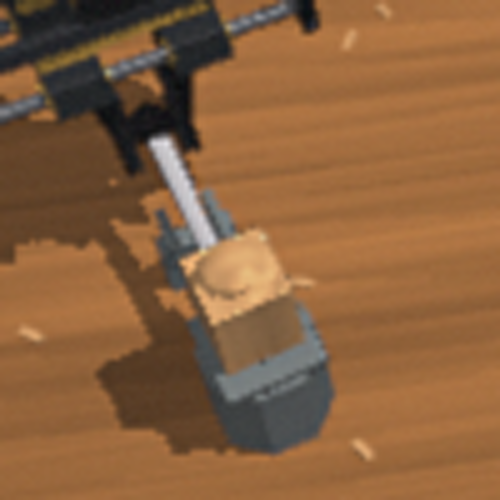

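>>> {"op": "arm_command", "data": {
  "commands": [
    {"translation": [0.092, 0, -0.165], "dr": [0, -0.5, 0], "jaw": 0.76},
    {"translation": [0.092, 0, -0.165], "dr": [0, -0.5, 0], "jaw": 0.76},
    {"translation": [0.092, 0, -0.165], "dr": [0, -0.5, 0], "jaw": 0.76},
    {"translation": [0.092, 0, -0.165], "dr": [0, -0.5, 0], "jaw": 0.76},
    {"translation": [0.092, 0, -0.165], "dr": [0, -0.5, 0], "jaw": 0.76},
    {"translation": [0.092, 0, -0.165], "dr": [0, -0.5, 0], "jaw": 0.76},
    {"translation": [0.092, 0, -0.165], "dr": [0, -0.5, 0], "jaw": 0.76},
    {"translation": [0, 0, 0], "dr": [0, 0, 0], "jaw": 0.76},
    {"translation": [0, 0, 0], "dr": [0, 0, 0], "jaw": 0.76}
  ]
}}

```text
time_s: 5.82
position: [0.5005, -0.1961, 0.1039]
tcp_rot: [[0.931, 0.303, -0.203], [0.297, -0.953, -0.063], [-0.213, -0.001, -0.977]]
force: [-0.6, -0.3, 3.8]
opening: 0.242
```

```bash
python3 look.py w5;python3 - <<'E'
from h import *
s=read_state()
hx=np.array([np.cos(np.radians(17.7)),np.sin(np.radians(17.7)),0])
piv=np.array([.5955,-.1643,0])-.032*hx+[0,0,.046]
for back in (.0085,.011):
    r=s['position']-back*s['tcp_rot'][:,2]-piv
    print('radius',np.hypot(r@hx,r[2]),'theta',np.arctan2(r[2],-r@hx)-np.arctan2(16,95))
im,d=capture('scene');save('s5',cv2.resize(im[160:260,160:260],(500,500),interpolation=cv2.INTER_CUBIC))
P=cloud('scene',d); z=P[...,2]; m=(np.hypot(P[...,0]-.6,P[...,1]+.165)<.06)&(z>.105)&(z<.118); Q=P[m][:,:2].astype(np.float32)
print(cv2.minAreaRect(Q*1000),np.median(z[m]))
E
```

```text
5.8167 [ 0.5005 -0.1961  0.1039] [[0.9309, 0.3033, -0.2034], [0.2966, -0.9529, -0.0632], [-0.213, -0.0015, -0.9771]] F [-0.56 -0.25  3.79] M [-0.027  0.024 -0.051] op 0.2416629093234764 q [-28.4  37.7  93.7 -10.4  57.6  50.2]
radius 0.0937664482910425 theta 0.6168361649703816
radius 0.09513854232960677 theta 0.6389628039477918
((595.2258911132812, -165.21200561523438), (41.66520690917969, 40.09017562866211), 19.0336971282959) 0.1130206103722774
```

View pics/s5.png

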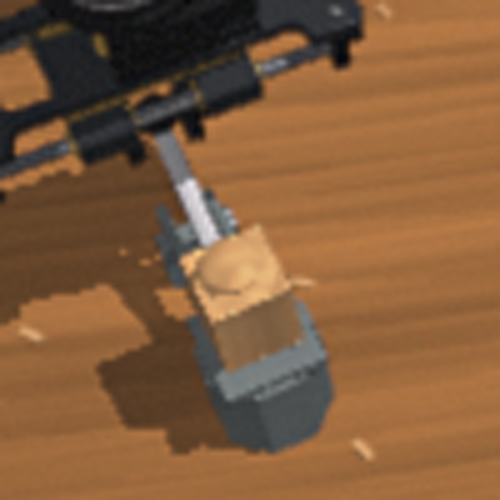

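View pics/w5.png

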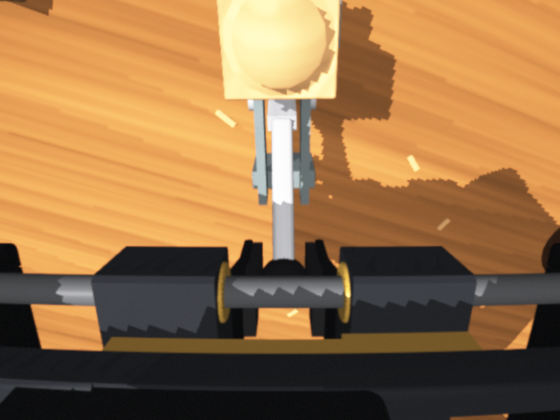

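>>> {"op": "arm_command", "data": {
  "commands": [
    {"translation": [0.092, 0, -0.165], "dr": [0, -0.5, 0], "jaw": 0.76},
    {"translation": [0.092, 0, -0.165], "dr": [0, -0.5, 0], "jaw": 0.76},
    {"translation": [0.092, 0, -0.165], "dr": [0, -0.5, 0], "jaw": 0.76},
    {"translation": [0.092, 0, -0.165], "dr": [0, -0.5, 0], "jaw": 0.76},
    {"translation": [0.092, 0, -0.165], "dr": [0, -0.5, 0], "jaw": 0.76},
    {"translation": [0.092, 0, -0.165], "dr": [0, -0.5, 0], "jaw": 0.76},
    {"translation": [0.092, 0, -0.165], "dr": [0, -0.5, 0], "jaw": 0.76},
    {"translation": [0.03, 0, -0.06], "dr": [0, -0.16, 0], "jaw": 0.76},
    {"translation": [0, 0, 0], "dr": [0, 0, 0], "jaw": 0.76},
    {"translation": [0, 0, 0], "dr": [0, 0, 0], "jaw": 0.76}
  ]
}}

```text
time_s: 6.75
position: [0.5248, -0.1875, 0.1253]
tcp_rot: [[0.786, 0.302, -0.539], [0.251, -0.953, -0.168], [-0.564, -0.003, -0.826]]
force: [-1.6, 2.0, -0.2]
opening: 0.243
```

```bash
python3 look.py w6;python3 - <<'E'
from h import *
s=read_state()
hx=np.array([np.cos(np.radians(17.7)),np.sin(np.radians(17.7)),0])
piv=np.array([.5955,-.1643,0])-.032*hx+[0,0,.046]
for back in (.0085,.011):
    r=s['position']-back*s['tcp_rot'][:,2]-piv
    print('radius',np.hypot(r@hx,r[2]),'theta',np.arctan2(r[2],-r@hx)-np.arctan2(16,95))
E
```

```text
6.75 [ 0.5248 -0.1875  0.1253] [[0.7865, 0.302, -0.5387], [0.251, -0.9533, -0.168], [-0.5643, -0.0031, -0.8256]] F [-1.57  1.98 -0.22] M [ 0.275 -0.169 -0.116] op 0.2425857971770689 q [-20.5  46.2  77.  -20.3  85.5  58.7]
radius 0.09415457784030212 theta 0.9939429847801667
radius 0.09550989717811571 theta 1.016095999761085
```

View pics/w6.png

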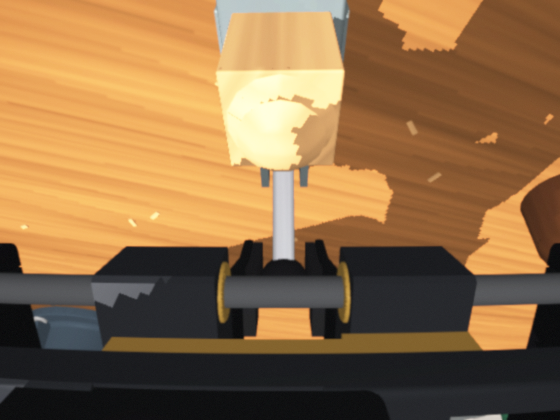

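>>> {"op": "arm_command", "data": {
  "commands": [
    {"translation": [0, 0, 0], "dr": [0, 0, 0], "jaw": 0.6},
    {"translation": [0, 0, 0], "dr": [0, 0, 0], "jaw": 0.3},
    {"translation": [0, 0, 0], "dr": [0, 0, 0], "jaw": 0.3},
    {"translation": [0, 0, -0.5], "dr": [0, 0, 0], "jaw": 0.3},
    {"translation": [0, 0, -1], "dr": [0, 0, 0], "jaw": 0.3},
    {"translation": [0, 0, -1], "dr": [0, 0, 0], "jaw": 0.3},
    {"translation": [0, 0, -1], "dr": [0, 0, 0], "jaw": 0.3},
    {"translation": [0, 0, -1], "dr": [0, 0, 0], "jaw": 0.0},
    {"translation": [0, 0, -1], "dr": [0, 0.9, 0], "jaw": 0.0},
    {"translation": [0, 0, -0.5], "dr": [0, 0.9, 0], "jaw": 0.0},
    {"translation": [0, 0, 0], "dr": [0, 0.9, 0], "jaw": 0.0},
    {"translation": [0, 0, 0], "dr": [0, 0.9, 0], "jaw": 0.0}
  ]
}}

```text
time_s: 7.8
position: [0.6076, -0.1629, 0.2524]
tcp_rot: [[0.931, 0.303, -0.202], [0.296, -0.953, -0.068], [-0.213, 0.003, -0.977]]
force: [-0.3, 0.3, -0.6]
opening: 0.962
```

Run:
```python
from h import *
R=tgt(8,0)
s=read_state();print(s['position'],s['force'])
plan([.50,.19,.30],R)
```

```text
[ 0.60756142 -0.16291339  0.2523812 ] [-0.25393003  0.29042718 -0.58919793]
turn first [0.2  2.04 1.6 ] then shift (new frame) [ -2.3  -14.58  -1.9 ] | in old frame [ -0.24 -14.75  -1.95]
```

>>> {"op": "arm_command", "data": {
  "commands": [
    {"translation": [0, 0, -0.3], "dr": [0.05, 0.51, 0.4], "jaw": 0},
    {"translation": [0, 0, -0.3], "dr": [0.05, 0.51, 0.4], "jaw": 0},
    {"translation": [0, 0, -0.3], "dr": [0.05, 0.51, 0.4], "jaw": 0},
    {"translation": [0, 0, -0.3], "dr": [0.05, 0.51, 0.4], "jaw": 0},
    {"translation": [-0.14, -0.97, -0.04], "dr": [0, 0, 0], "jaw": 0},
    {"translation": [-0.14, -0.97, -0.04], "dr": [0, 0, 0], "jaw": 0},
    {"translation": [-0.14, -0.97, -0.04], "dr": [0, 0, 0], "jaw": 0},
    {"translation": [-0.14, -0.97, -0.04], "dr": [0, 0, 0], "jaw": 0},
    {"translation": [-0.14, -0.97, -0.04], "dr": [0, 0, 0], "jaw": 0},
    {"translation": [-0.14, -0.97, -0.04], "dr": [0, 0, 0], "jaw": 0},
    {"translation": [-0.14, -0.97, -0.04], "dr": [0, 0, 0], "jaw": 0},
    {"translation": [-0.14, -0.97, -0.04], "dr": [0, 0, 0], "jaw": 0}
  ]
}}

```text
time_s: 8.8
position: [0.5549, 0.0276, 0.2892]
tcp_rot: [[0.99, 0.138, -0.008], [0.138, -0.99, 0.0], [-0.008, -0.001, -1.0]]
force: [-0.0, -0.4, 0.7]
opening: 1.0
```

>>> {"op": "arm_command", "data": {
  "commands": [
    {"translation": [-0.14, -0.97, 0], "dr": [0, 0, 0], "jaw": 0},
    {"translation": [-0.14, -0.97, 0], "dr": [0, 0, 0], "jaw": 0},
    {"translation": [-0.14, -0.97, 0], "dr": [0, 0, 0], "jaw": 0},
    {"translation": [-0.14, -0.97, 0], "dr": [0, 0, 0], "jaw": 0},
    {"translation": [-0.14, -0.97, 0], "dr": [0, 0, 0], "jaw": 0},
    {"translation": [-0.14, -0.97, 0], "dr": [0, 0, 0], "jaw": 0},
    {"translation": [-0.14, -0.97, 0], "dr": [0, 0, 0], "jaw": 0},
    {"translation": [0, 0, 0], "dr": [0, 0, 0], "jaw": 0},
    {"translation": [0, 0, 0], "dr": [0, 0, 0], "jaw": 0}
  ]
}}

```text
time_s: 9.55
position: [0.5071, 0.1923, 0.2897]
tcp_rot: [[0.99, 0.141, -0.008], [0.141, -0.99, 0.0], [-0.008, -0.002, -1.0]]
force: [-0.2, -0.2, -0.2]
opening: 1.001
```

```bash
python3 look.py w7
```

```text
9.55 [0.5071 0.1923 0.2897] [[0.99, 0.141, -0.0084], [0.141, -0.99, 0.0004], [-0.0083, -0.0016, -1.0]] F [-0.23 -0.18 -0.25] M [ 0.018 -0.022 -0.042] op 1.0012751988890203 q [ 8.9 20.2 89.5  0.1 70.8 90.8]
```

View pics/w7.png

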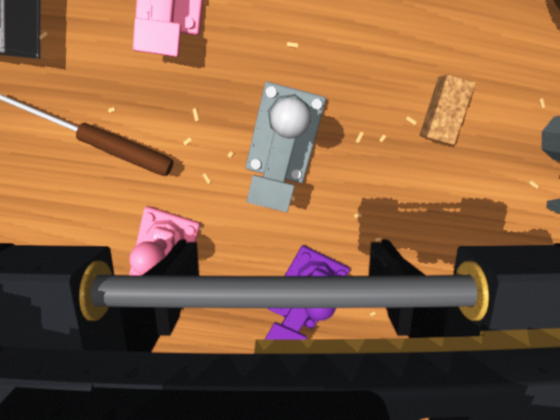

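```bash
cat > fits.py <<'E'
from h import *
import sys
q=np.load('pics/'+sys.argv[1]+'.npz'); P=cloud('wrist',q['d'],q['pos'],q['rot']); im=q['im'].astype(int)
hsv=cv2.cvtColor(q['im'],cv2.COLOR_RGB2HSV)
x,y,z=P[...,0],P[...,1],P[...,2]; v=np.mgrid[0:420,0:560][0]
top=v<238
zt=np.median(z[top&(abs(z)<.02)]); print('table',zt)
b=top&(np.hypot(x-.57,y-.194)<.019)&(z>.085)
c,r=sph(P[b],.02,[.57,.195,.088]); print('ball',c.round(4),r.round(4),b.sum(),'top z',c[2]+.02-zt)
gr=(hsv[...,1]<70)
pad=top&gr&(np.hypot(x-c[0],y-c[1])>.072)&(np.hypot(x-c[0],y-c[1])<.14)&(z>.038)&(z<.075)
zm=np.median(z[pad]); pad&=abs(z-zm)<.004
Q=P[pad][:,:2].astype(np.float32); rc=cv2.minAreaRect(Q*1000); print('pad z',(zm-zt).round(4),len(Q),rc)
pc=np.array(rc[0])/1000; d=c[:2]-pc; print('dist',np.linalg.norm(d),'heading',np.degrees(np.arctan2(d[1],d[0])))
pl=top&gr&(np.hypot(x-.56,y-.195)<.085)&(z>.004)&(z<.02)
Q=P[pl][:,:2].astype(np.float32); rc=cv2.minAreaRect(Q*1000); print('plate',np.median(z[pl]),len(Q),rc)
E
python3 fits.py w7
```

```text
table 0.0013633227887736021
ball [0.5708 0.1951 0.0906] 0.0023 1719 top z 0.10922967851827688
pad z 0.0508 1195 ((481.3724060058594, 204.41281127929688), (49.83420944213867, 33.339019775390625), 83.80281066894531)
dist 0.08991334191767952 heading -5.967720321768774
plate 0.011381363407613893 3194 ((548.6136474609375, 197.29061889648438), (75.76953887939453, 109.52021026611328), 83.5654067993164)
```

Run:
```python
from h import *
plan([.535,-.184,.29],tgt(17.7,0))
```

```text
turn first [-0.02  0.08 -1.61] then shift (new frame) [-3.520e+00  1.464e+01 -1.000e-02] | in old frame [-1.01 15.02 -0.03]
```

>>> {"op": "arm_command", "data": {
  "commands": [
    {"translation": [0, 0, 0], "dr": [0, 0.04, -0.8], "jaw": 0},
    {"translation": [0, 0, 0], "dr": [0, 0.04, -0.8], "jaw": 0},
    {"translation": [-0.22, 0.92, 0], "dr": [0, 0, 0], "jaw": 0},
    {"translation": [-0.22, 0.92, 0], "dr": [0, 0, 0], "jaw": 0},
    {"translation": [-0.22, 0.92, 0], "dr": [0, 0, 0], "jaw": 0},
    {"translation": [-0.22, 0.92, 0], "dr": [0, 0, 0], "jaw": 0},
    {"translation": [-0.22, 0.92, 0], "dr": [0, 0, 0], "jaw": 0},
    {"translation": [-0.22, 0.92, 0], "dr": [0, 0, 0], "jaw": 0},
    {"translation": [-0.22, 0.92, 0], "dr": [0, 0, 0], "jaw": 0},
    {"translation": [-0.22, 0.92, 0], "dr": [0, 0, 0], "jaw": 0},
    {"translation": [-0.22, 0.92, 0], "dr": [0, 0, 0], "jaw": 0},
    {"translation": [-0.22, 0.92, 0], "dr": [0, 0, 0], "jaw": 0}
  ]
}}

```text
time_s: 10.6
position: [0.5243, -0.0473, 0.2889]
tcp_rot: [[0.954, 0.3, -0.001], [0.3, -0.954, 0.002], [-0.001, -0.002, -1.0]]
force: [0.4, -1.2, 0.0]
opening: 1.004
```

>>> {"op": "arm_command", "data": {
  "commands": [
    {"translation": [-0.22, 0.92, 0], "dr": [0, 0, 0], "jaw": 0},
    {"translation": [-0.22, 0.92, 0], "dr": [0, 0, 0], "jaw": 0},
    {"translation": [-0.22, 0.92, 0], "dr": [0, 0, 0], "jaw": 0},
    {"translation": [-0.22, 0.92, 0], "dr": [0, 0, 0], "jaw": 0},
    {"translation": [-0.22, 0.92, 0], "dr": [0, 0, 0], "jaw": 0},
    {"translation": [-0.22, 0.92, 0], "dr": [0, 0, 0], "jaw": 0},
    {"translation": [0, 0, 0], "dr": [0, 0, 0], "jaw": 0},
    {"translation": [0, 0, 0], "dr": [0, 0, 0], "jaw": 0}
  ]
}}

```text
time_s: 11.27
position: [0.5341, -0.1885, 0.2882]
tcp_rot: [[0.955, 0.298, -0.002], [0.298, -0.955, 0.002], [-0.001, -0.003, -1.0]]
force: [-0.2, 0.2, -0.9]
opening: 0.997
```

```bash
python3 look.py w8
cat > fith.py <<'E'
from h import *
import sys
q=np.load('pics/'+sys.argv[1]+'.npz'); P=cloud('wrist',q['d'],q['pos'],q['rot']); im=q['im'].astype(int)
x,y,z=P[...,0],P[...,1],P[...,2]; v=np.mgrid[0:420,0:560][0]; top=v<238
print('table',np.median(z[top&(abs(z)<.02)]))
bl=top&(np.hypot(x-.596,y+.163)<.045)&(z>.107)&(z<.116)
Q=P[bl][:,:2].astype(np.float32); rc=cv2.minAreaRect(Q*1000);print('blank z',np.median(z[bl]).round(4),len(Q),rc)
bu=top&(np.hypot(x-.596,y+.163)<.03)&(z>.12)&(z<.14); print('button',P[bu].mean(0).round(4),P[bu][:,2].max(),bu.sum())
k=top&(im.sum(-1)<170)&(z>.09)&(z<.17)&(np.hypot(x-.53,y+.187)<.05)
if k.sum()>10:
    c,r=sph(P[k],.011,[.53,-.187,.13]); print('knob',c.round(4),r.round(4),k.sum())
E
python3 fith.py w8
```

```text
11.2667 [ 0.5341 -0.1885  0.2882] [[0.9546, 0.2978, -0.0016], [0.2978, -0.9546, 0.0022], [-0.0009, -0.0026, -1.0]] F [-0.17  0.24 -0.92] M [-0.02  -0.052 -0.018] op 0.9972596726377708 q [-30.8  22.1  86.5   0.1  71.5  41.9]
table 0.0013380144492662338
blank z 0.1136 1036 ((594.3568725585938, -164.76235961914062), (40.27926254272461, 40.24432373046875), 18.71164894104004)
button [ 0.5945 -0.1648  0.1247] 0.12979108337805284 870
knob [ 0.5272 -0.1872  0.1356] 0.0003 392
```

View pics/w8.png

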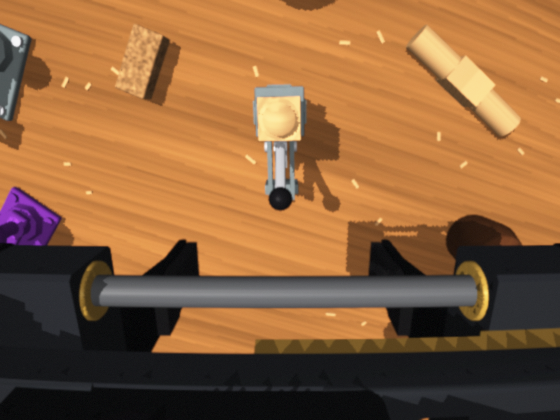

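Run:
```python
from h import *
plan([.5944,-.1648,.083],tgt(18.3,0))
```

```text
turn first [-0.03  0.01 -0.15] then shift (new frame) [ 2.58 -0.09  8.21] | in old frame [ 2.59 -0.1   8.2 ]
```

>>> {"op": "arm_command", "data": {
  "commands": [
    {"translation": [0.86, -0.03, 0.5], "dr": [-0.03, 0.01, -0.15], "jaw": 0},
    {"translation": [0.86, -0.03, 0.7], "dr": [0, 0, 0], "jaw": 0},
    {"translation": [0.86, -0.03, 0.8], "dr": [0, 0, 0], "jaw": 0},
    {"translation": [0, 0, 0.9], "dr": [0, 0, 0], "jaw": 0},
    {"translation": [0, 0, 0.9], "dr": [0, 0, 0], "jaw": 0},
    {"translation": [0, 0, 0], "dr": [0, 0, 0], "jaw": 0},
    {"translation": [0, 0, 0], "dr": [0, 0, 0], "jaw": 0}
  ]
}}

```text
time_s: 11.9
position: [0.5939, -0.1625, 0.1923]
tcp_rot: [[0.948, 0.318, -0.003], [0.318, -0.948, 0.001], [-0.003, -0.002, -1.0]]
force: [-0.8, 0.5, 0.7]
opening: 1.005
```

```bash
python3 look.py w9
python3 - <<'E'
from h import *
plan([.5944,-.1648,.083],tgt(18.3,0))
E
```

```text
11.9 [ 0.5939 -0.1625  0.1923] [[0.9482, 0.3175, -0.0032], [0.3175, -0.9483, 0.0014], [-0.0026, -0.0023, -1.0]] F [-0.84  0.49  0.68] M [-0.002 -0.084 -0.003] op 1.0053015378088748 q [-25.7  32.1  85.5  -0.   62.6  45.8]
turn first [ 0.   -0.    0.03] then shift (new frame) [-0.04  0.05  4.43] | in old frame [-0.04  0.05  4.43]
```

View pics/w9.png

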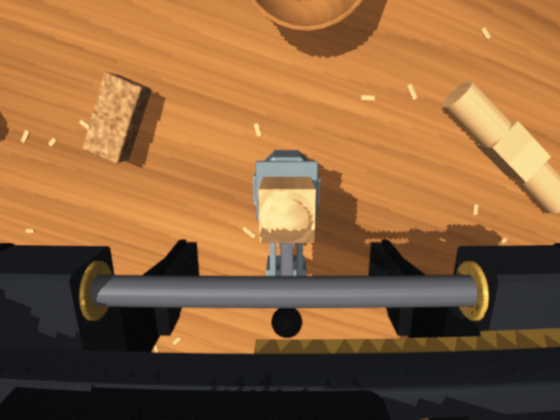

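>>> {"op": "arm_command", "data": {
  "commands": [
    {"translation": [-0.01, 0.01, 0.85], "dr": [0, 0, 0.03], "jaw": 0},
    {"translation": [-0.01, 0.01, 0.85], "dr": [0, 0, 0], "jaw": 0.1},
    {"translation": [-0.01, 0.01, 0.85], "dr": [0, 0, 0], "jaw": 0.2},
    {"translation": [-0.01, 0.01, 0.75], "dr": [0, 0, 0], "jaw": 0.3},
    {"translation": [0, 0.01, 0.65], "dr": [0, 0, 0], "jaw": 0.3},
    {"translation": [0, 0, 0.48], "dr": [0, 0, 0], "jaw": 0.3},
    {"translation": [0, 0, 0], "dr": [0, 0, 0], "jaw": 0.4},
    {"translation": [0, 0, 0], "dr": [0, 0, 0], "jaw": 0.45},
    {"translation": [0, 0, 0], "dr": [0, 0, 0], "jaw": 0.5},
    {"translation": [0, 0, 0], "dr": [0, 0, 0], "jaw": 0.52},
    {"translation": [0, 0, 0], "dr": [0, 0, 0], "jaw": 0.54},
    {"translation": [0, 0, 0], "dr": [0, 0, 0], "jaw": 0.56}
  ]
}}

```text
time_s: 12.95
position: [0.5946, -0.1646, 0.0835]
tcp_rot: [[0.95, 0.313, 0.001], [0.313, -0.95, 0.001], [0.001, -0.001, -1.0]]
force: [0.7, 3.6, 3.1]
opening: 0.459
```

>>> {"op": "arm_command", "data": {
  "commands": [
    {"translation": [0, 0, 0], "dr": [0, 0, 0], "jaw": 0.7},
    {"translation": [0, 0, 0], "dr": [0, 0, 0], "jaw": 1},
    {"translation": [0, 0, 0], "dr": [0, 0, 0], "jaw": 1},
    {"translation": [0, 0, 0], "dr": [0, 0, 0], "jaw": 1}
  ]
}}

```text
time_s: 13.28
position: [0.5946, -0.1645, 0.0835]
tcp_rot: [[0.95, 0.314, 0.001], [0.314, -0.95, 0.001], [0.001, -0.0, -1.0]]
force: [0.1, 3.5, 6.3]
opening: 0.456
```

```bash
python3 look.py w10
```

```text
13.2833 [ 0.5946 -0.1645  0.0835] [[0.9496, 0.3136, 0.0006], [0.3136, -0.9496, 0.0006], [0.0007, -0.0004, -1.0]] F [0.13 3.55 6.26] M [0.641 0.152 0.011] op 0.45601759077866183 q [-25.9  40.5  89.8   0.1  49.7  45.8]
```

View pics/w10.png

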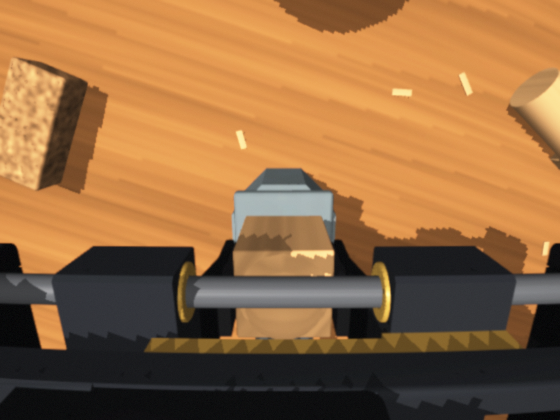

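>>> {"op": "arm_command", "data": {
  "commands": [
    {"translation": [0, 0, -0.1], "dr": [0, 0, 0], "jaw": 1},
    {"translation": [0, 0, -0.2], "dr": [0, 0, 0], "jaw": 1},
    {"translation": [0, 0, -0.3], "dr": [0, 0, 0], "jaw": 1},
    {"translation": [0, 0, -0.4], "dr": [0, 0, 0], "jaw": 1},
    {"translation": [0, 0, -0.5], "dr": [0, 0, 0], "jaw": 1},
    {"translation": [0, 0, -0.6], "dr": [0, 0, 0], "jaw": 1},
    {"translation": [0, 0, -0.6], "dr": [0, 0, 0], "jaw": 1},
    {"translation": [0, 0, -0.6], "dr": [0, 0, 0], "jaw": 1},
    {"translation": [0, 0, -0.6], "dr": [0, 0, 0], "jaw": 1},
    {"translation": [0, 0, -0.6], "dr": [0, 0, 0], "jaw": 1},
    {"translation": [0, 0, -0.4], "dr": [0, 0, 0], "jaw": 1},
    {"translation": [0, 0, -0.2], "dr": [0, 0, 0], "jaw": 1}
  ]
}}

```text
time_s: 14.33
position: [0.5949, -0.1656, 0.2119]
tcp_rot: [[0.95, 0.314, 0.003], [0.314, -0.95, -0.002], [0.002, 0.002, -1.0]]
force: [0.5, 0.2, -8.9]
opening: 0.458
```

```bash
python3 look.py w11
python3 - <<'E'
from h import *
im,d=capture('scene');save('s11',cv2.resize(im[120:270,140:290],(600,600),interpolation=cv2.INTER_CUBIC))
E
```

```text
14.3333 [ 0.5949 -0.1656  0.2119] [[0.9496, 0.3135, 0.0025], [0.3135, -0.9496, -0.0016], [0.0019, 0.0023, -1.0]] F [ 0.52  0.17 -8.93] M [ 0.016 -0.113  0.002] op 0.4575300981832362 q [-25.9  30.8  84.4  -0.   64.6  45.8]
```

View pics/w11.png

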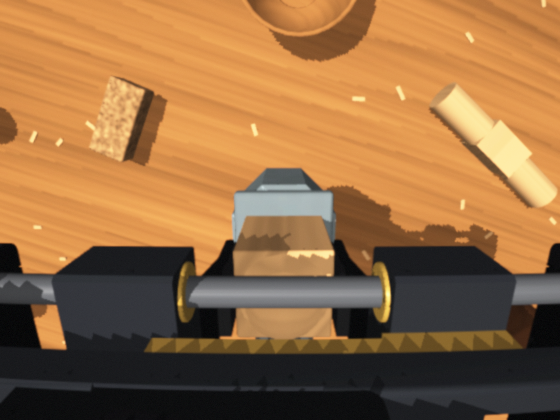

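View pics/s11.png

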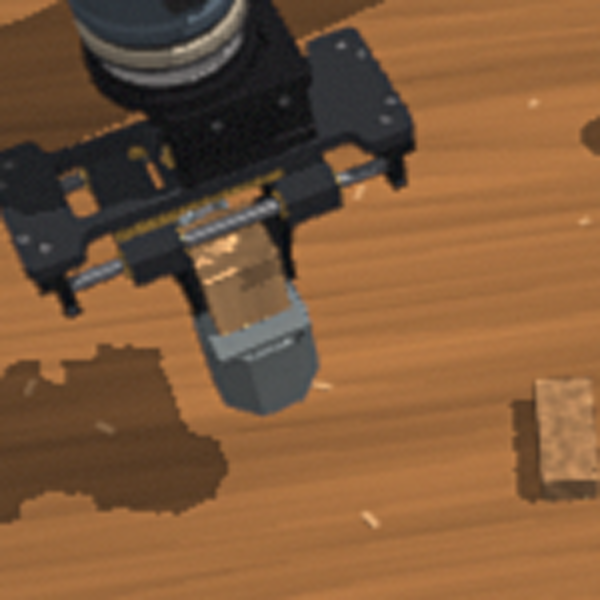

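Run:
```python
from h import *
plan([.5651,.1956,.238],tgt(-6.2,0))
```

```text
turn first [ 0.01 -0.02  4.08] then shift (new frame) [ -2.74 -14.23  -1.08] | in old frame [  3.4  -14.08  -1.1 ]
```

>>> {"op": "arm_command", "data": {
  "commands": [
    {"translation": [0, 0, -0.3], "dr": [0, 0, 0.2], "jaw": 1},
    {"translation": [0, 0, -0.4], "dr": [0, 0, 0.4], "jaw": 1},
    {"translation": [0, 0, -0.38], "dr": [0, 0, 0.6], "jaw": 1},
    {"translation": [0, 0, 0], "dr": [0, 0, 0.7], "jaw": 1},
    {"translation": [0, 0, 0], "dr": [0, 0, 0.7], "jaw": 1},
    {"translation": [0, 0, 0], "dr": [0, 0, 0.7], "jaw": 1},
    {"translation": [0, 0, 0], "dr": [0, -0.02, 0.5], "jaw": 1},
    {"translation": [0, 0, 0], "dr": [0, 0, 0.28], "jaw": 1},
    {"translation": [-0.04, -0.2, 0], "dr": [0, 0, 0], "jaw": 1},
    {"translation": [-0.08, -0.4, 0], "dr": [0, 0, 0], "jaw": 1},
    {"translation": [-0.12, -0.6, 0], "dr": [0, 0, 0], "jaw": 1},
    {"translation": [-0.15, -0.8, 0], "dr": [0, 0, 0], "jaw": 1}
  ]
}}

```text
time_s: 15.43
position: [0.5897, -0.1137, 0.2366]
tcp_rot: [[0.994, -0.109, -0.003], [-0.109, -0.994, 0.0], [-0.003, 0.0, -1.0]]
force: [1.7, 0.5, -9.9]
opening: 0.459
```

>>> {"op": "arm_command", "data": {
  "commands": [
    {"translation": [-0.16, -0.85, 0], "dr": [0, 0, 0], "jaw": 1},
    {"translation": [-0.16, -0.85, 0], "dr": [0, 0, 0], "jaw": 1},
    {"translation": [-0.16, -0.85, 0], "dr": [0, 0, 0], "jaw": 1},
    {"translation": [-0.16, -0.85, 0], "dr": [0, 0, 0], "jaw": 1},
    {"translation": [-0.16, -0.85, 0], "dr": [0, 0, 0], "jaw": 1},
    {"translation": [-0.16, -0.85, 0], "dr": [0, 0, 0], "jaw": 1},
    {"translation": [-0.16, -0.85, 0], "dr": [0, 0, 0], "jaw": 1},
    {"translation": [-0.16, -0.85, 0], "dr": [0, 0, 0], "jaw": 1},
    {"translation": [-0.16, -0.85, 0], "dr": [0, 0, 0], "jaw": 1},
    {"translation": [-0.16, -0.85, 0], "dr": [0, 0, 0], "jaw": 1},
    {"translation": [-0.16, -0.85, 0], "dr": [0, 0, 0], "jaw": 1},
    {"translation": [-0.16, -0.85, 0], "dr": [0, 0, 0], "jaw": 1}
  ]
}}

```text
time_s: 16.43
position: [0.5683, 0.1469, 0.237]
tcp_rot: [[0.994, -0.107, -0.003], [-0.107, -0.994, 0.001], [-0.003, -0.0, -1.0]]
force: [0.2, -0.4, -8.9]
opening: 0.459
```

>>> {"op": "arm_command", "data": {
  "commands": [
    {"translation": [-0.16, -0.85, 0], "dr": [0, 0, 0], "jaw": 1},
    {"translation": [-0.12, -0.6, 0], "dr": [0, 0, 0], "jaw": 1},
    {"translation": [-0.08, -0.3, 0], "dr": [0, 0, 0], "jaw": 1},
    {"translation": [0, 0, 0], "dr": [0, 0, 0], "jaw": 1},
    {"translation": [0, 0, 0], "dr": [0, 0, 0], "jaw": 1}
  ]
}}

```text
time_s: 16.85
position: [0.5649, 0.1891, 0.2369]
tcp_rot: [[0.994, -0.106, -0.003], [-0.106, -0.994, -0.001], [-0.003, 0.001, -1.0]]
force: [0.5, -0.1, -9.5]
opening: 0.458
```

```bash
python3 look.py w12
python3 - <<'E'
from h import *
plan([.5651,.1956,.220],tgt(-6.2,0))
im,d=capture('scene');save('s12',cv2.resize(im[100:250,270:420],(600,600),interpolation=cv2.INTER_CUBIC));np.savez('pics/s12.npz',d=d,im=im)
E
```

```text
16.85 [0.5649 0.1891 0.2369] [[0.9943, -0.1062, -0.0027], [-0.1062, -0.9943, -0.0012], [-0.0026, 0.0015, -1.0]] F [ 0.48 -0.07 -9.55] M [-0.074 -0.042  0.02 ] op 0.45802119471462593 q [ 7.800e+00  2.760e+01  8.590e+01 -1.000e-01  6.670e+01  1.039e+02]
turn first [0.01 0.02 0.01] then shift (new frame) [-0.04 -0.29  0.68] | in old frame [-0.04 -0.29  0.68]
```

View pics/w12.png

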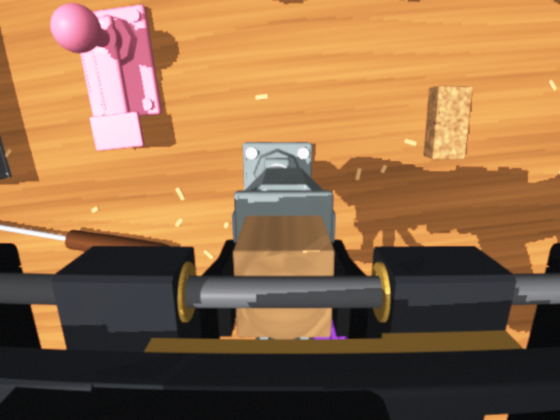

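View pics/s12.png

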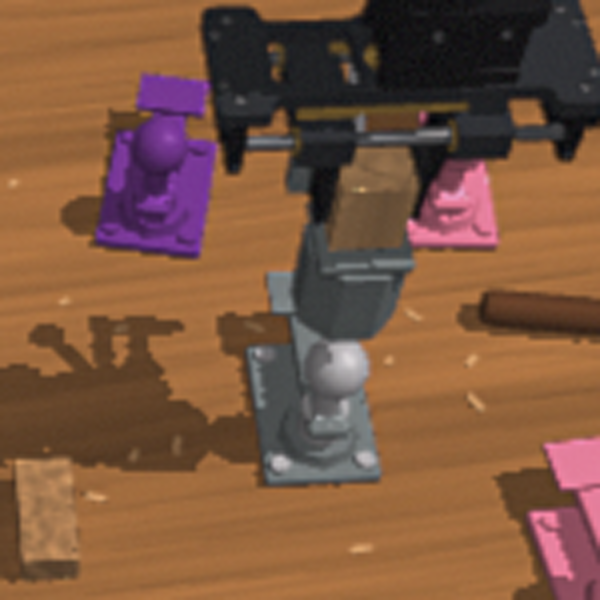

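>>> {"op": "arm_command", "data": {
  "commands": [
    {"translation": [-0.02, -0.15, 0.1], "dr": [0, 0.02, 0.01], "jaw": 1},
    {"translation": [-0.02, -0.14, 0.3], "dr": [0, 0, 0], "jaw": 1},
    {"translation": [0, 0, 0.4], "dr": [0, 0, 0], "jaw": 1},
    {"translation": [0, 0, 0.4], "dr": [0, 0, 0], "jaw": 1},
    {"translation": [0, 0, 0.3], "dr": [0, 0, 0], "jaw": 1},
    {"translation": [0, 0, 0.1], "dr": [0, 0, 0], "jaw": 1},
    {"translation": [0, 0, 0], "dr": [0, 0, 0], "jaw": 1},
    {"translation": [0, 0, 0], "dr": [0, 0, 0], "jaw": 1}
  ]
}}

```text
time_s: 17.62
position: [0.5656, 0.1959, 0.1967]
tcp_rot: [[0.994, -0.109, -0.0], [-0.109, -0.994, -0.0], [-0.0, 0.001, -1.0]]
force: [0.8, -0.3, -8.8]
opening: 0.455
```

```bash
python3 look.py w13
python3 - <<'E'
from h import *
plan([.5651,.1956,.190],tgt(-6.2,0))
im,d=capture('scene');save('s13',cv2.resize(im[100:250,270:420],(600,600),interpolation=cv2.INTER_CUBIC))
E
```

```text
17.6167 [0.5656 0.1959 0.1967] [[0.994, -0.1093, -0.0004], [-0.1093, -0.994, -0.0005], [-0.0003, 0.0005, -1.0]] F [ 0.78 -0.28 -8.81] M [-0.009 -0.065 -0.004] op 0.45483572338987294 q [  8.4  30.5  88.   -0.   61.6 104.7]
turn first [ 0.   -0.01 -0.01] then shift (new frame) [-0.03  0.02  0.29] | in old frame [-0.03  0.02  0.29]
```

View pics/w13.png

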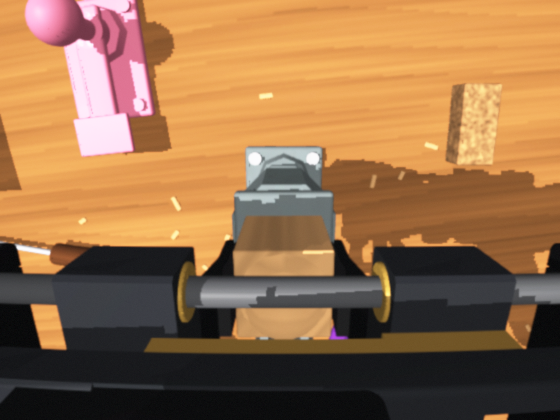

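View pics/s13.png

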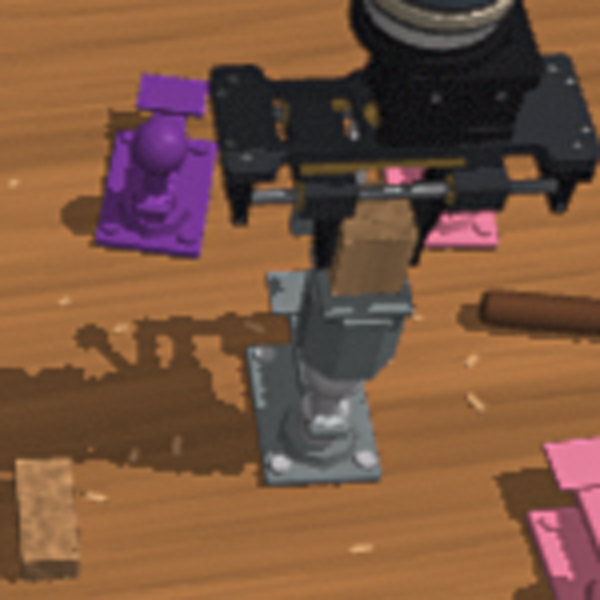

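>>> {"op": "arm_command", "data": {
  "commands": [
    {"translation": [-0.02, 0.01, 0.1], "dr": [0, 0, 0], "jaw": 1},
    {"translation": [0, 0, 0.1], "dr": [0, 0, 0], "jaw": 1},
    {"translation": [0, 0, 0.1], "dr": [0, 0, 0], "jaw": 1},
    {"translation": [0, 0, 0.1], "dr": [0, 0, 0], "jaw": 1}
  ]
}}

```text
time_s: 18.05
position: [0.5649, 0.1958, 0.1869]
tcp_rot: [[0.994, -0.109, 0.0], [-0.109, -0.994, -0.0], [0.0, 0.0, -1.0]]
force: [0.8, -0.3, -9.7]
opening: 0.461
```

>>> {"op": "arm_command", "data": {
  "commands": [
    {"translation": [0, 0, 0.08], "dr": [0, 0, 0], "jaw": 1},
    {"translation": [0, 0, 0.08], "dr": [0, 0, 0], "jaw": 1},
    {"translation": [0, 0, 0.08], "dr": [0, 0, 0], "jaw": 1}
  ]
}}

```text
time_s: 18.3
position: [0.565, 0.1958, 0.1807]
tcp_rot: [[0.994, -0.109, -0.0], [-0.109, -0.994, -0.0], [-0.0, 0.0, -1.0]]
force: [1.0, 0.4, -9.4]
opening: 0.458
```

>>> {"op": "arm_command", "data": {
  "commands": [
    {"translation": [0, 0, 0.08], "dr": [0, 0, 0], "jaw": 1},
    {"translation": [0, 0, 0.08], "dr": [0, 0, 0], "jaw": 1},
    {"translation": [0, 0, 0.08], "dr": [0, 0, 0], "jaw": 1}
  ]
}}

```text
time_s: 18.55
position: [0.565, 0.1958, 0.1748]
tcp_rot: [[0.994, -0.109, 0.0], [-0.109, -0.994, -0.0], [0.0, 0.0, -1.0]]
force: [0.4, -0.3, -10.0]
opening: 0.461
```

>>> {"op": "arm_command", "data": {
  "commands": [
    {"translation": [0, 0, 0.08], "dr": [0, 0, 0], "jaw": 1},
    {"translation": [0, 0, 0.08], "dr": [0, 0, 0], "jaw": 1},
    {"translation": [0, 0, 0.08], "dr": [0, 0, 0], "jaw": 1}
  ]
}}

```text
time_s: 18.8
position: [0.565, 0.1958, 0.1688]
tcp_rot: [[0.994, -0.109, 0.0], [-0.109, -0.994, -0.0], [0.0, 0.0, -1.0]]
force: [0.2, -0.3, -9.7]
opening: 0.455
```

>>> {"op": "arm_command", "data": {
  "commands": [
    {"translation": [0, 0, 0.08], "dr": [0, 0, 0], "jaw": 1},
    {"translation": [0, 0, 0.08], "dr": [0, 0, 0], "jaw": 1},
    {"translation": [0, 0, 0.08], "dr": [0, 0, 0], "jaw": 1}
  ]
}}

```text
time_s: 19.05
position: [0.565, 0.1958, 0.1628]
tcp_rot: [[0.994, -0.109, 0.0], [-0.109, -0.994, -0.0], [0.0, 0.0, -1.0]]
force: [0.4, -0.1, -10.0]
opening: 0.459
```

>>> {"op": "arm_command", "data": {
  "commands": [
    {"translation": [0, 0, 0.08], "dr": [0, 0, 0], "jaw": 1},
    {"translation": [0, 0, 0.08], "dr": [0, 0, 0], "jaw": 1},
    {"translation": [0, 0, 0.08], "dr": [0, 0, 0], "jaw": 1},
    {"translation": [0, 0, 0.08], "dr": [0, 0, 0], "jaw": 1}
  ]
}}

```text
time_s: 19.38
position: [0.565, 0.1958, 0.1549]
tcp_rot: [[0.994, -0.109, 0.0], [-0.109, -0.994, -0.0], [0.0, 0.0, -1.0]]
force: [0.1, 0.6, -9.2]
opening: 0.452
```

>>> {"op": "arm_command", "data": {
  "commands": [
    {"translation": [0, 0, 0.08], "dr": [0, 0, 0], "jaw": 1},
    {"translation": [0, 0, 0.08], "dr": [0, 0, 0], "jaw": 1},
    {"translation": [0, 0, 0.08], "dr": [0, 0, 0], "jaw": 1},
    {"translation": [0, 0, 0.06], "dr": [0, 0, 0], "jaw": 1}
  ]
}}

```text
time_s: 19.72
position: [0.5649, 0.1958, 0.1472]
tcp_rot: [[0.994, -0.109, -0.0], [-0.109, -0.994, -0.0], [-0.0, 0.0, -1.0]]
force: [-0.1, 0.2, -9.5]
opening: 0.459
```

>>> {"op": "arm_command", "data": {
  "commands": [
    {"translation": [0, 0, 0.05], "dr": [0, 0, 0], "jaw": 1},
    {"translation": [0, 0, 0.05], "dr": [0, 0, 0], "jaw": 1},
    {"translation": [0, 0, 0.05], "dr": [0, 0, 0], "jaw": 1}
  ]
}}

```text
time_s: 19.97
position: [0.565, 0.1958, 0.1437]
tcp_rot: [[0.994, -0.109, 0.0], [-0.109, -0.994, -0.0], [0.0, 0.0, -1.0]]
force: [0.1, -0.5, -9.2]
opening: 0.461
```

Now I'll feel for the seat in small steps.

>>> {"op": "arm_command", "data": {
  "commands": [
    {"translation": [0, 0, 0.04], "dr": [0, 0, 0], "jaw": 1},
    {"translation": [0, 0, 0.04], "dr": [0, 0, 0], "jaw": 1},
    {"translation": [0, 0, 0.04], "dr": [0, 0, 0], "jaw": 1}
  ]
}}

```text
time_s: 20.22
position: [0.565, 0.1958, 0.1407]
tcp_rot: [[0.994, -0.109, 0.0], [-0.109, -0.994, -0.0], [0.0, 0.0, -1.0]]
force: [-1.0, -0.4, -10.3]
opening: 0.453
```

>>> {"op": "arm_command", "data": {
  "commands": [
    {"translation": [0, 0, 0.03], "dr": [0, 0, 0], "jaw": 1},
    {"translation": [0, 0, 0.03], "dr": [0, 0, 0], "jaw": 1}
  ]
}}

```text
time_s: 20.38
position: [0.565, 0.1958, 0.1392]
tcp_rot: [[0.994, -0.109, 0.0], [-0.109, -0.994, -0.0], [0.0, 0.0, -1.0]]
force: [-0.3, 0.2, -9.3]
opening: 0.457
```

>>> {"op": "arm_command", "data": {
  "commands": [
    {"translation": [0, 0, 0.03], "dr": [0, 0, 0], "jaw": 1},
    {"translation": [0, 0, 0.03], "dr": [0, 0, 0], "jaw": 1}
  ]
}}

```text
time_s: 20.55
position: [0.565, 0.1958, 0.1377]
tcp_rot: [[0.994, -0.109, 0.0], [-0.109, -0.994, -0.0], [0.0, 0.0, -1.0]]
force: [-0.6, -0.2, -10.8]
opening: 0.455
```

>>> {"op": "arm_command", "data": {
  "commands": [
    {"translation": [0, 0, 0.025], "dr": [0, 0, 0], "jaw": 1},
    {"translation": [0, 0, 0.025], "dr": [0, 0, 0], "jaw": 1}
  ]
}}

```text
time_s: 20.72
position: [0.565, 0.1958, 0.1365]
tcp_rot: [[0.994, -0.109, 0.0], [-0.109, -0.994, -0.0], [0.0, 0.0, -1.0]]
force: [-0.6, 0.3, -9.2]
opening: 0.46
```

>>> {"op": "arm_command", "data": {
  "commands": [
    {"translation": [0, 0, 0.025], "dr": [0, 0, 0], "jaw": 1},
    {"translation": [0, 0, 0.025], "dr": [0, 0, 0], "jaw": 1}
  ]
}}

```text
time_s: 20.88
position: [0.565, 0.1958, 0.1352]
tcp_rot: [[0.994, -0.109, 0.0], [-0.109, -0.994, -0.0], [0.0, 0.0, -1.0]]
force: [-0.2, 0.2, -10.0]
opening: 0.461
```

>>> {"op": "arm_command", "data": {
  "commands": [
    {"translation": [0, 0, 0.02], "dr": [0, 0, 0], "jaw": 1},
    {"translation": [0, 0, 0.02], "dr": [0, 0, 0], "jaw": 1}
  ]
}}

```text
time_s: 21.05
position: [0.565, 0.1958, 0.1342]
tcp_rot: [[0.994, -0.109, 0.0], [-0.109, -0.994, -0.0], [0.0, 0.0, -1.0]]
force: [-0.5, 0.7, -10.5]
opening: 0.457
```

>>> {"op": "arm_command", "data": {
  "commands": [
    {"translation": [0, 0, 0.02], "dr": [0, 0, 0], "jaw": 1},
    {"translation": [0, 0, 0.02], "dr": [0, 0, 0], "jaw": 1}
  ]
}}

```text
time_s: 21.22
position: [0.5652, 0.1958, 0.134]
tcp_rot: [[0.994, -0.109, 0.0], [-0.109, -0.994, -0.0], [0.001, 0.0, -1.0]]
force: [-2.4, -1.1, -2.5]
opening: 0.456
```

>>> {"op": "arm_command", "data": {
  "commands": [
    {"translation": [0, 0, 0.02], "dr": [0, 0, 0], "jaw": 1},
    {"translation": [0, 0, 0.02], "dr": [0, 0, 0], "jaw": 1}
  ]
}}

```text
time_s: 21.38
position: [0.5652, 0.1958, 0.1338]
tcp_rot: [[0.994, -0.109, 0.001], [-0.109, -0.994, -0.0], [0.001, 0.0, -1.0]]
force: [-3.7, -1.1, 6.7]
opening: 0.458
```

>>> {"op": "arm_command", "data": {
  "commands": [
    {"translation": [0, 0, 0.02], "dr": [0, 0, 0], "jaw": 1},
    {"translation": [0, 0, 0.02], "dr": [0, 0, 0], "jaw": 1}
  ]
}}

```text
time_s: 21.55
position: [0.5653, 0.1958, 0.1337]
tcp_rot: [[0.994, -0.109, 0.001], [-0.109, -0.994, -0.0], [0.001, 0.0, -1.0]]
force: [-4.0, -1.6, 11.7]
opening: 0.462
```

>>> {"op": "arm_command", "data": {
  "commands": [
    {"translation": [0, 0, -0.02], "dr": [0, 0, 0], "jaw": 1},
    {"translation": [0, 0, 0], "dr": [0, 0, 0], "jaw": 1},
    {"translation": [0, 0, 0], "dr": [0, 0, 0], "jaw": 1}
  ]
}}

```text
time_s: 21.8
position: [0.5652, 0.1958, 0.1338]
tcp_rot: [[0.994, -0.109, 0.001], [-0.109, -0.994, -0.0], [0.001, 0.0, -1.0]]
force: [-4.4, -1.3, 6.9]
opening: 0.459
```

```bash
python3 look.py w14
python3 - <<'E'
from h import *
im,d=capture('scene');save('s14',cv2.resize(im[100:250,270:420],(600,600),interpolation=cv2.INTER_CUBIC))
E
```

```text
21.8 [0.5652 0.1958 0.1338] [[0.9941, -0.1089, 0.0014], [-0.1089, -0.9941, -0.0004], [0.0014, 0.0002, -1.0]] F [-4.45 -1.27  6.9 ] M [-0.19   0.953 -0.027] op 0.45947587467034284 q [  8.4  35.2  91.   -0.   53.7 104.7]
```

View pics/w14.png

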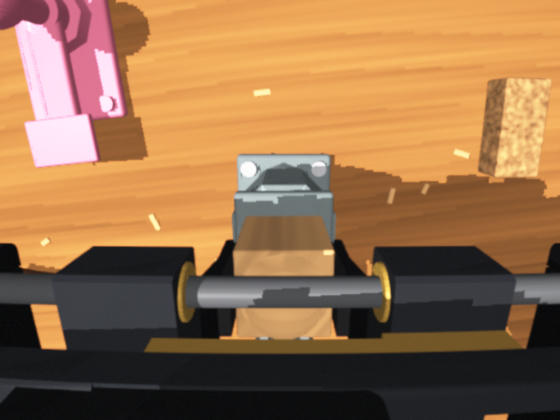

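View pics/s14.png

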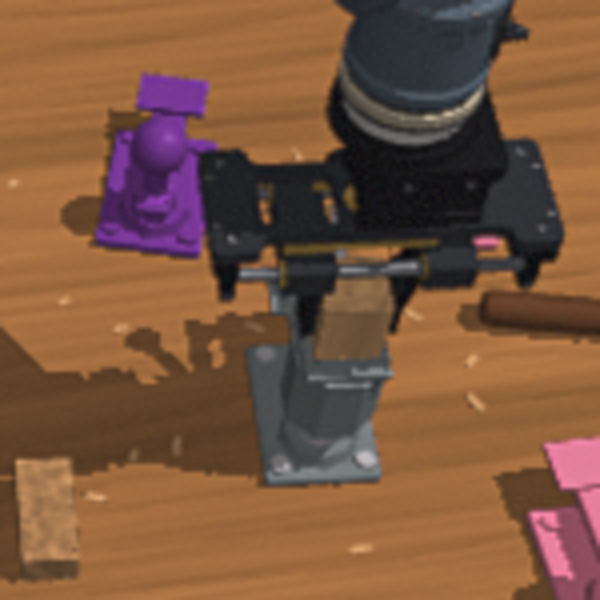

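>>> {"op": "arm_command", "data": {
  "commands": [
    {"translation": [0, 0, -0.01], "dr": [0, 0, 0], "jaw": 0.6},
    {"translation": [0, 0, 0], "dr": [0, 0, 0], "jaw": 0.5},
    {"translation": [0, 0, 0], "dr": [0, 0, 0], "jaw": 0.45},
    {"translation": [0, 0, 0], "dr": [0, 0, 0], "jaw": 0.35},
    {"translation": [0, 0, 0], "dr": [0, 0, 0], "jaw": 0.25},
    {"translation": [0, 0, 0], "dr": [0, 0, 0], "jaw": 0.25}
  ]
}}

```text
time_s: 22.4
position: [0.5654, 0.1959, 0.132]
tcp_rot: [[0.994, -0.109, 0.001], [-0.109, -0.994, -0.0], [0.001, 0.0, -1.0]]
force: [0.2, -0.0, 0.2]
opening: 0.691
```

```bash
python3 look.py w15
```

```text
22.4 [0.5654 0.1959 0.132 ] [[0.994, -0.1091, 0.0009], [-0.1091, -0.994, -0.0002], [0.0009, 0.0001, -1.0]] F [ 0.25 -0.01  0.22] M [ 0.047  0.016 -0.044] op 0.6911596819578467 q [  8.4  35.4  91.1  -0.   53.5 104.7]
```

View pics/w15.png

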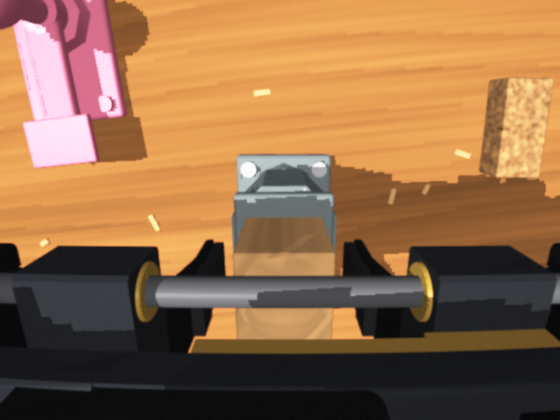

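>>> {"op": "arm_command", "data": {
  "commands": [
    {"translation": [0, 0, -0.4], "dr": [0, 0, 0], "jaw": 0.25},
    {"translation": [0, 0, -0.9], "dr": [0, 0, 0], "jaw": 0.25},
    {"translation": [0, 0, -1], "dr": [0, 0, 0], "jaw": 0.25},
    {"translation": [0, 0, -1], "dr": [0, 0, 0], "jaw": 0.25},
    {"translation": [0, 0, -1], "dr": [0, 0, 0], "jaw": 0.25},
    {"translation": [0, 0, -1], "dr": [0, 0, 0], "jaw": 0.25},
    {"translation": [-0.6, 0, -1], "dr": [0, 0, 0], "jaw": 0.25},
    {"translation": [-0.9, 0, -0.5], "dr": [0, 0, 0], "jaw": 0.25},
    {"translation": [-0.9, 0, 0], "dr": [0, 0, 0], "jaw": 0.25},
    {"translation": [-0.2, 0, 0], "dr": [0, 0, 0], "jaw": 0.25},
    {"translation": [0, 0, 0], "dr": [0, 0, 0], "jaw": 0.25},
    {"translation": [0, 0, 0], "dr": [0, 0, 0], "jaw": 0.25}
  ]
}}

```text
time_s: 23.45
position: [0.5009, 0.2029, 0.3023]
tcp_rot: [[0.994, -0.109, 0.001], [-0.109, -0.994, -0.0], [0.001, 0.0, -1.0]]
force: [0.6, -0.6, 0.5]
opening: 0.75
```

```bash
python3 look.py w16
cat > fith2.py <<'E'
from h import *
import sys
q=np.load('pics/'+sys.argv[1]+'.npz'); P=cloud('wrist',q['d'],q['pos'],q['rot']); im=q['im'].astype(int)
x,y,z=P[...,0],P[...,1],P[...,2]; v=np.mgrid[0:420,0:560][0]; top=v<238
zt=np.median(z[top&(abs(z)<.02)]);print('table',zt)
bl=top&(np.hypot(x-.565,y-.196)<.045)&(z>.155)&(z<.172)
zm=np.median(z[bl]); bl&=abs(z-zm)<.004
Q=P[bl]; rc=cv2.minAreaRect((Q[:,:2]*1000).astype(np.float32));print('blank z',(zm-zt).round(4),len(Q),rc)
A=np.c_[Q[:,:2]-Q[:,:2].mean(0),np.ones(len(Q))]; co=np.linalg.lstsq(A,Q[:,2],rcond=None)[0]; print('tilt rad',co[:2])
k=top&(im.sum(-1)<170)&(np.hypot(x-.48,y-.205)<.06)&(z>.08)&(z<.23)
if k.sum()>10:
    c0=P[k].mean(0); c,r=sph(P[k],.011,c0-[0,0,.005]); print('knob',c.round(4),r.round(4),k.sum())
E
python3 fith2.py w16
python3 - <<'E'
from h import *
a=np.load('pics/scene0.npz');W=cloud('scene',a['d'])
for u,v in [(312,136),(385,135)]: print(W[v,u])
E
```

```text
23.45 [0.5009 0.2029 0.3023] [[0.9941, -0.1089, 0.0013], [-0.1089, -0.9941, -0.0004], [0.0014, 0.0003, -1.0]] F [ 0.56 -0.65  0.49] M [ 0.039  0.048 -0.025] op 0.7501350957979271 q [ 10.2  19.   89.1  -0.   71.8 106.5]
table 0.0013683514544520214
blank z 0.1627 1313 ((564.5902099609375, 195.28115844726562), (40.22118377685547, 39.85211944580078), 83.76140594482422)
tilt rad [-0.00162158 -0.00133104]
knob [0.4947 0.2027 0.1861] 0.0003 487
[0.37692761 0.12981411 0.09330709]
[0.40123806 0.32842403 0.08896214]
```

View pics/w16.png

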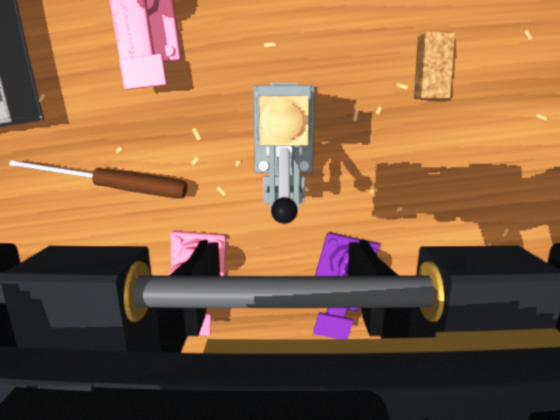

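Run:
```python
from h import *
R=tgt(-6.2,-40); k=np.array([.4947,.2027,.1848]); g=k+.011*R[:,2]
plan(g-.09*R[:,2],R); print(g-.09*R[:,2])
```

```text
turn first [-0.   -6.68 -0.01] then shift (new frame) [2.81 0.03 0.6 ] | in old frame [1.76 0.03 2.27]
[0.54518321 0.19721577 0.24531751]
```

>>> {"op": "arm_command", "data": {
  "commands": [
    {"translation": [0, 0, 0], "dr": [0, -0.96, 0], "jaw": 0.4},
    {"translation": [0, 0, 0], "dr": [0, -0.96, 0], "jaw": 0.5},
    {"translation": [0, 0, 0], "dr": [0, -0.96, 0], "jaw": 0.5},
    {"translation": [0, 0, 0], "dr": [0, -0.96, 0], "jaw": 0.5},
    {"translation": [0, 0, 0], "dr": [0, -0.96, 0], "jaw": 0.5},
    {"translation": [0, 0, 0], "dr": [0, -0.96, 0], "jaw": 0.5},
    {"translation": [0, 0, 0], "dr": [0, -0.96, 0], "jaw": 0.5},
    {"translation": [0.9, 0.01, 0.15], "dr": [0, 0, 0], "jaw": 0.5},
    {"translation": [0.9, 0.01, 0.15], "dr": [0, 0, 0], "jaw": 0.5},
    {"translation": [0.9, 0.01, 0.15], "dr": [0, 0, 0], "jaw": 0.5},
    {"translation": [0.11, 0, 0.15], "dr": [0, 0, 0], "jaw": 0.5},
    {"translation": [0, 0, 0], "dr": [0, 0, 0], "jaw": 0.5}
  ]
}}

```text
time_s: 24.5
position: [0.544, 0.1967, 0.2422]
tcp_rot: [[0.755, -0.11, -0.647], [-0.085, -0.994, 0.071], [-0.651, 0.001, -0.759]]
force: [-0.6, -0.7, -1.0]
opening: 0.497
```

```bash
python3 look.py w17; python3 fith2.py w17 | grep knob
python3 - <<'E'
from h import *
R=read_state()['tcp_rot']; k=np.array([.4947,.2027,.1848]); g=k+.0095*R[:,2]
plan(g,R)
E
```

```text
24.5 [0.544  0.1967 0.2422] [[0.7546, -0.1102, -0.6468], [-0.0846, -0.9939, 0.0707], [-0.6507, 0.0014, -0.7594]] F [-0.62 -0.68 -0.98] M [-0.009 -0.336  0.08 ] op 0.4967187766950611 q [  5.   44.2  63.4   7.9 112.2 101.7]
knob [0.4948 0.2029 0.1864] 0.0003 648
turn first [0. 0. 0.] then shift (new frame) [ 0.03 -0.01  3.46] | in old frame [ 0.03 -0.01  3.46]
```

View pics/w17.png

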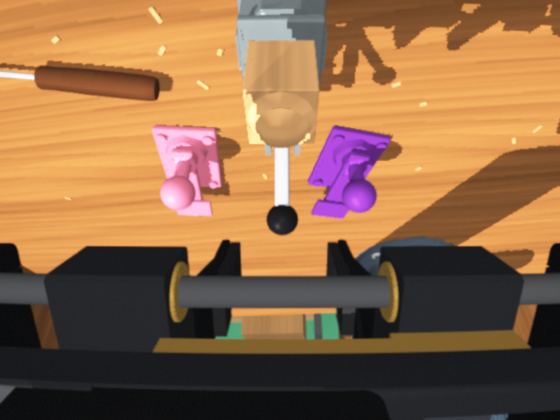

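The knob at (282,219) is centred between the pads and the measurement is consistent. I'll advance and pinch lightly.

>>> {"op": "arm_command", "data": {
  "commands": [
    {"translation": [0.01, 0, 0.69], "dr": [0, 0, 0], "jaw": 0.5},
    {"translation": [0.01, 0, 0.69], "dr": [0, 0, 0], "jaw": 0.5},
    {"translation": [0.01, 0, 0.69], "dr": [0, 0, 0], "jaw": 0.5},
    {"translation": [0, 0, 0.69], "dr": [0, 0, 0], "jaw": 0.6},
    {"translation": [0, 0, 0.69], "dr": [0, 0, 0], "jaw": 0.66},
    {"translation": [0, 0, 0], "dr": [0, 0, 0], "jaw": 0.7},
    {"translation": [0, 0, 0], "dr": [0, 0, 0], "jaw": 0.72},
    {"translation": [0, 0, 0], "dr": [0, 0, 0], "jaw": 0.74},
    {"translation": [0, 0, 0], "dr": [0, 0, 0], "jaw": 0.75},
    {"translation": [0, 0, 0], "dr": [0, 0, 0], "jaw": 0.76},
    {"translation": [0, 0, 0], "dr": [0, 0, 0], "jaw": 0.76}
  ]
}}

```text
time_s: 25.47
position: [0.49, 0.2035, 0.1796]
tcp_rot: [[0.759, -0.109, -0.641], [-0.083, -0.994, 0.071], [-0.645, -0.0, -0.764]]
force: [1.6, 0.4, 1.1]
opening: 0.244
```

```bash
python3 look.py w18
cat > arc.py <<'E'
from h import *
s=read_state();R=s['tcp_rot'];p=s['position']
a=np.radians(-6.2); hx=np.array([np.cos(a),np.sin(a),0]);hy=np.array([-hx[1],hx[0],0])
piv=np.array([.5707,.1948,0])-.038*hx+[0,0,.0967]
for b in (.0095,.011):
    r=p-b*R[:,2]-piv; print('rad',np.hypot(r@hx,r[2]),'lat',r@hy,'theta',np.arctan2(r[2],-r@hx)-np.arctan2(16,95))
for d in (-3,):
    Q=Ro.from_rotvec(np.radians(d)*hy).as_matrix()
    print(d,((R.T@((Q-np.eye(3))@(p-piv)))/.025).round(3),(R.T@hy*d/6).round(3))
E
python3 arc.py
```

```text
25.4667 [0.49   0.2035 0.1796] [[0.7593, -0.1094, -0.6415], [-0.0833, -0.994, 0.071], [-0.6454, -0.0005, -0.7638]] F [1.59 0.35 1.14] M [ 0.035 -0.332 -0.084] op 0.2444815116285586 q [  5.9  44.1  75.    8.  100.4 100.8]
rad 0.09748702244820193 lat -0.0001259955972264862 theta 1.012658666781371
rad 0.09818559128499982 lat -0.00012791481369247478 theta 1.026226445162064
-3 [-0.069  0.     0.183] [ 0.     0.5   -0.001]
```

View pics/w18.png

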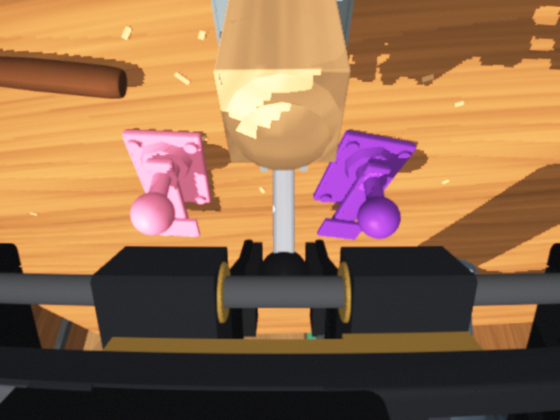

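>>> {"op": "arm_command", "data": {
  "commands": [
    {"translation": [-0.069, 0, 0.183], "dr": [0, 0.5, 0], "jaw": 0.76},
    {"translation": [-0.069, 0, 0.183], "dr": [0, 0.5, 0], "jaw": 0.76},
    {"translation": [-0.069, 0, 0.183], "dr": [0, 0.5, 0], "jaw": 0.76},
    {"translation": [-0.069, 0, 0.183], "dr": [0, 0.5, 0], "jaw": 0.76},
    {"translation": [0, 0, 0], "dr": [0, 0, 0], "jaw": 0.76}
  ]
}}

```text
time_s: 25.93
position: [0.4723, 0.2053, 0.1686]
tcp_rot: [[0.877, -0.108, -0.468], [-0.096, -0.994, 0.051], [-0.471, 0.0, -0.882]]
force: [1.3, 0.1, -3.4]
opening: 0.242
```

```bash
python3 arc.py; python3 look.py w19
```

```text
rad 0.0981454871297905 lat -0.0001376432694441801 theta 0.7909095220355871
rad 0.09883013925028868 lat -0.00013745663874480308 theta 0.8044609813682104
-3 [-0.068  0.     0.185] [0.  0.5 0. ]
25.9333 [0.4723 0.2053 0.1686] [[0.8769, -0.1083, -0.4684], [-0.0956, -0.9941, 0.0508], [-0.4711, 0.0003, -0.8821]] F [ 1.33  0.08 -3.44] M [ 0.003 -0.566  0.052] op 0.241654090054889 q [  7.3  38.   84.5   6.3  85.  101.4]
```

View pics/w19.png

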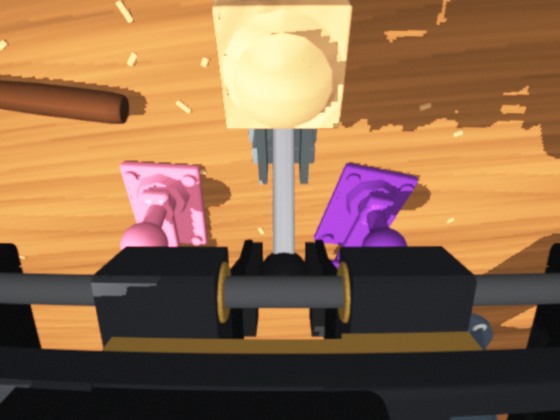

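>>> {"op": "arm_command", "data": {
  "commands": [
    {"translation": [-0.069, 0, 0.183], "dr": [0, 0.5, 0], "jaw": 0.76},
    {"translation": [-0.069, 0, 0.183], "dr": [0, 0.5, 0], "jaw": 0.76},
    {"translation": [-0.069, 0, 0.183], "dr": [0, 0.5, 0], "jaw": 0.76},
    {"translation": [-0.069, 0, 0.183], "dr": [0, 0.5, 0], "jaw": 0.76},
    {"translation": [-0.069, 0, 0.183], "dr": [0, 0.5, 0], "jaw": 0.76},
    {"translation": [-0.069, 0, 0.183], "dr": [0, 0.5, 0], "jaw": 0.76},
    {"translation": [0, 0, 0], "dr": [0, 0, 0], "jaw": 0.76}
  ]
}}

```text
time_s: 26.57
position: [0.453, 0.2074, 0.1462]
tcp_rot: [[0.978, -0.108, -0.177], [-0.107, -0.994, 0.019], [-0.178, 0.0, -0.984]]
force: [0.3, 0.5, -2.4]
opening: 0.241
```

```bash
python3 arc.py; python3 look.py w20
```

```text
rad 0.09825813398631114 lat -0.0001472189932991283 theta 0.4755813436085662
rad 0.098937201775992 lat -0.00014661272452574077 theta 0.4891466071721683
-3 [-0.067 -0.     0.186] [0.  0.5 0. ]
26.5667 [0.453  0.2074 0.1462] [[0.9781, -0.1083, -0.1775], [-0.1067, -0.9941, 0.0189], [-0.1785, 0.0005, -0.9839]] F [ 0.33  0.48 -2.4 ] M [ 0.049 -0.345 -0.01 ] op 0.2406451270109609 q [ 10.   31.2  98.5   3.3  60.2 104.3]
```

View pics/w20.png

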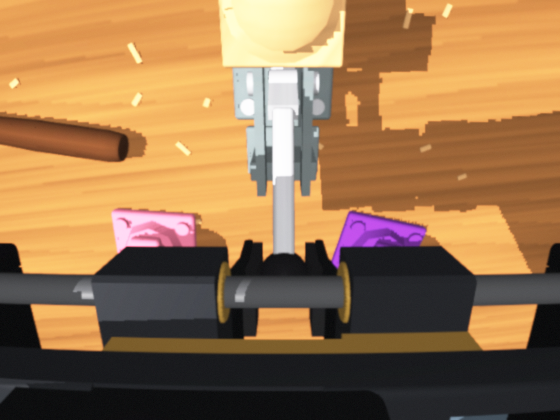

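>>> {"op": "arm_command", "data": {
  "commands": [
    {"translation": [-0.068, 0, 0.184], "dr": [0, 0.5, 0], "jaw": 0.76},
    {"translation": [-0.068, 0, 0.184], "dr": [0, 0.5, 0], "jaw": 0.76},
    {"translation": [-0.068, 0, 0.184], "dr": [0, 0.5, 0], "jaw": 0.76},
    {"translation": [-0.068, 0, 0.184], "dr": [0, 0.5, 0], "jaw": 0.76},
    {"translation": [-0.068, 0, 0.184], "dr": [0, 0.5, 0], "jaw": 0.76},
    {"translation": [-0.068, 0, 0.184], "dr": [0, 0.5, 0], "jaw": 0.76},
    {"translation": [0, 0, 0], "dr": [0, 0, 0], "jaw": 0.76}
  ]
}}

```text
time_s: 27.2
position: [0.4418, 0.2085, 0.1186]
tcp_rot: [[0.985, -0.109, 0.132], [-0.107, -0.994, -0.016], [0.133, 0.001, -0.991]]
force: [1.1, 1.1, -0.9]
opening: 0.243
```

```bash
python3 arc.py; python3 look.py w21
```

```text
rad 0.09803925579631657 lat -0.00031451944907566573 theta 0.15860931470345135
rad 0.09871214374603453 lat -0.0003124489872139718 theta 0.172236883639518
-3 [-0.066 -0.     0.186] [0.    0.5   0.001]
27.2 [0.4418 0.2085 0.1186] [[0.9853, -0.1085, 0.1316], [-0.1074, -0.9941, -0.0157], [0.1325, 0.0013, -0.9912]] F [ 1.07  1.12 -0.91] M [ 0.056  0.044 -0.049] op 0.24333428200768212 q [ 13.8  28.8 112.1  -5.   32.1 114.1]
```

>>> {"op": "arm_command", "data": {
  "commands": [
    {"translation": [-0.066, 0, 0.184], "dr": [0, 0.5, 0], "jaw": 0.76},
    {"translation": [-0.066, 0, 0.184], "dr": [0, 0.5, 0], "jaw": 0.76},
    {"translation": [0, 0, 0], "dr": [0, 0, 0], "jaw": 0.76}
  ]
}}

```text
time_s: 27.5
position: [0.4402, 0.2084, 0.109]
tcp_rot: [[0.966, -0.109, 0.233], [-0.105, -0.994, -0.027], [0.235, 0.002, -0.972]]
force: [0.8, 0.2, -1.5]
opening: 0.242
```

>>> {"op": "arm_command", "data": {
  "commands": [
    {"translation": [-0.066, 0, 0.15], "dr": [0, 0.4, 0], "jaw": 0.76},
    {"translation": [0, 0, 0], "dr": [0, 0, 0], "jaw": 0.76}
  ]
}}

```text
time_s: 27.67
position: [0.4399, 0.2083, 0.1052]
tcp_rot: [[0.956, -0.109, 0.273], [-0.104, -0.994, -0.032], [0.275, 0.002, -0.961]]
force: [1.0, 0.1, -0.1]
opening: 0.241
```

```bash
python3 arc.py; python3 look.py w22
```

```text
rad 0.09775679387332419 lat -0.00065661334336829 theta 0.014246033307242695
rad 0.0984315843751329 lat -0.0006526159507502312 theta 0.027902915144693036
-3 [-0.066 -0.     0.185] [0.    0.5   0.001]
27.6667 [0.4399 0.2083 0.1052] [[0.9557, -0.1093, 0.2732], [-0.1044, -0.994, -0.0324], [0.2751, 0.0024, -0.9614]] F [ 1.05  0.08 -0.07] M [ 0.094  0.158 -0.067] op 0.2407841111168317 q [ 16.   29.9 118.  -19.8  18.3 130.3]
```

View pics/w22.png

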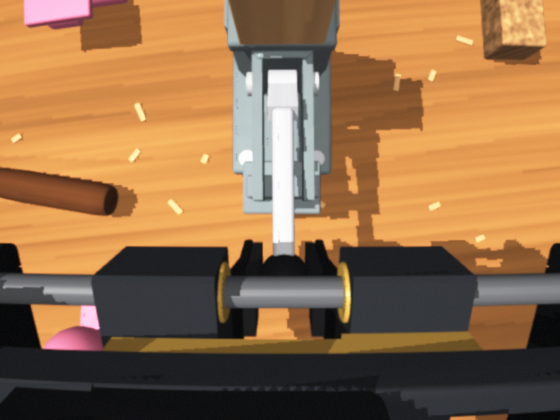

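>>> {"op": "arm_command", "data": {
  "commands": [
    {"translation": [-0.02, 0, 0.076], "dr": [0, 0, 0], "jaw": 0.76},
    {"translation": [0, 0, 0], "dr": [0, 0, 0], "jaw": 0.76}
  ]
}}

```text
time_s: 27.88
position: [0.4399, 0.2083, 0.1038]
tcp_rot: [[0.956, -0.11, 0.273], [-0.105, -0.994, -0.032], [0.275, 0.002, -0.961]]
force: [-1.7, 0.3, 4.7]
opening: 0.245
```

>>> {"op": "arm_command", "data": {
  "commands": [
    {"translation": [-0.015, 0, 0.05], "dr": [0, 0, 0], "jaw": 0.76},
    {"translation": [0, 0, 0], "dr": [0, 0, 0], "jaw": 0.76}
  ]
}}

```text
time_s: 28.05
position: [0.4401, 0.2083, 0.1029]
tcp_rot: [[0.955, -0.11, 0.274], [-0.105, -0.994, -0.032], [0.276, 0.001, -0.961]]
force: [-3.2, -0.7, 7.5]
opening: 0.244
```

>>> {"op": "arm_command", "data": {
  "commands": [
    {"translation": [-0.012, 0, 0.04], "dr": [0, 0, 0], "jaw": 0.76},
    {"translation": [0, 0, 0], "dr": [0, 0, 0], "jaw": 0.76},
    {"translation": [0, 0, 0], "dr": [0, 0, 0], "jaw": 0.76}
  ]
}}

```text
time_s: 28.3
position: [0.4402, 0.2083, 0.1021]
tcp_rot: [[0.955, -0.11, 0.275], [-0.105, -0.994, -0.032], [0.276, 0.001, -0.961]]
force: [-2.8, 0.2, 9.5]
opening: 0.243
```

```bash
python3 arc.py
```

```text
rad 0.09691434590422579 lat -0.0006177954870657113 theta -0.01621083950410851
rad 0.09755014107963217 lat -0.0006150404188115005 theta -0.002238060236550571
-3 [-0.06  -0.     0.186] [0.001 0.5   0.001]
```

>>> {"op": "arm_command", "data": {
  "commands": [
    {"translation": [0, 0, 0], "dr": [0, 0, 0], "jaw": 0.7},
    {"translation": [0, 0, 0], "dr": [0, 0, 0], "jaw": 0.5},
    {"translation": [0, 0, 0], "dr": [0, 0, 0], "jaw": 0.5},
    {"translation": [0, 0, -0.6], "dr": [0, 0, 0], "jaw": 0.5},
    {"translation": [0, 0, -0.9], "dr": [0, 0, 0], "jaw": 0.5},
    {"translation": [0, 0, -0.9], "dr": [0, 0, 0], "jaw": 0.5},
    {"translation": [0, 0, -0.9], "dr": [0, 0, 0], "jaw": 0.5},
    {"translation": [0, 0, -0.3], "dr": [0, -0.7, 0], "jaw": 0.5},
    {"translation": [0, 0, 0], "dr": [0, -0.7, 0], "jaw": 0.5},
    {"translation": [0, 0, 0], "dr": [0, -0.7, 0], "jaw": 0.5},
    {"translation": [0, 0, -0.9], "dr": [0, -0.6, 0], "jaw": 0.5},
    {"translation": [0, 0, -0.9], "dr": [0, 0, 0], "jaw": 0.5}
  ]
}}

```text
time_s: 29.3
position: [0.4152, 0.2116, 0.2328]
tcp_rot: [[0.994, -0.11, -0.006], [-0.11, -0.994, 0.001], [-0.006, -0.0, -1.0]]
force: [0.7, 1.2, -0.1]
opening: 0.502
```

```bash
python3 look.py w23; sed -i 's/np.hypot(x-.48,y-.205)<.06/np.hypot(x-.46,y-.205)<.05/;s/(z>.08)/(z>.09)/' fith2.py; python3 fith2.py w23
```

```text
29.3 [0.4152 0.2116 0.2328] [[0.9939, -0.1101, -0.0062], [-0.1101, -0.9939, 0.0008], [-0.0063, -0.0002, -1.0]] F [ 0.71  1.15 -0.06] M [-0.002 -0.06  -0.005] op 0.501823467841179 q [ 13.1  18.  103.8   0.2  58.5 109.4]
table 0.0013414159685164184
blank z 0.1622 948 ((546.3611450195312, 196.90206909179688), (39.637210845947266, 7.473418712615967), 83.66111755371094)
tilt rad [ 0.31978322 -0.02902887]
knob [0.4365 0.208  0.1138] 0.0003 466
```

View pics/w23.png

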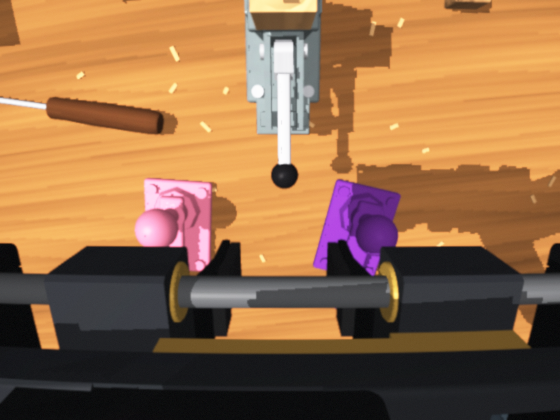

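>>> {"op": "arm_command", "data": {
  "commands": [
    {"translation": [0.7, 0, -0.6], "dr": [0, 0, 0], "jaw": 0.3},
    {"translation": [0.7, 0, -0.6], "dr": [0, 0, 0], "jaw": 0.3},
    {"translation": [0.7, 0, -0.6], "dr": [0, 0, 0], "jaw": 0.3},
    {"translation": [0.7, 0, -0.6], "dr": [0, 0, 0], "jaw": 0.3},
    {"translation": [0.7, 0, -0.4], "dr": [0, 0, 0], "jaw": 0.3},
    {"translation": [0, 0, 0], "dr": [0, 0, 0], "jaw": 0.3},
    {"translation": [0, 0, 0], "dr": [0, 0, 0], "jaw": 0.3}
  ]
}}

```text
time_s: 29.93
position: [0.5007, 0.2021, 0.3023]
tcp_rot: [[0.994, -0.109, -0.003], [-0.109, -0.994, 0.0], [-0.003, -0.0, -1.0]]
force: [-1.3, 0.9, -0.6]
opening: 0.693
```

```bash
python3 look.py w24; python3 fith2.py w24
python3 - <<'E'
from h import *
im,d=capture('scene');save('s24',im)
E
```

```text
29.9333 [0.5007 0.2021 0.3023] [[0.994, -0.1094, -0.0031], [-0.1094, -0.994, 0.0005], [-0.0031, -0.0001, -1.0]] F [-1.31  0.87 -0.59] M [0.053 0.065 0.089] op 0.6934882609613309 q [1.010e+01 1.910e+01 8.900e+01 1.000e-01 7.210e+01 1.063e+02]
table 0.001352738722436131
blank z 0.1626 1322 ((562.9620361328125, 195.04177856445312), (40.15656661987305, 39.89763259887695), 83.6809310913086)
tilt rad [-0.00306123  0.00354347]
```

View pics/s24.png

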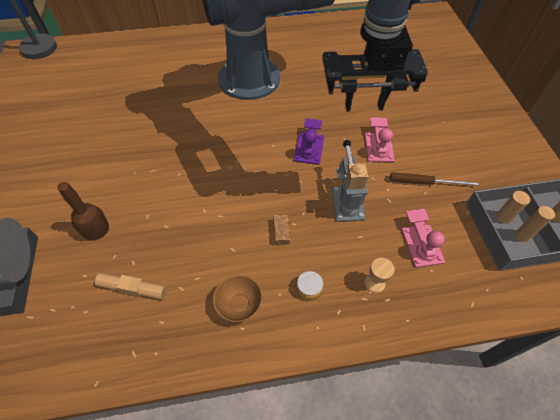

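View pics/w24.png

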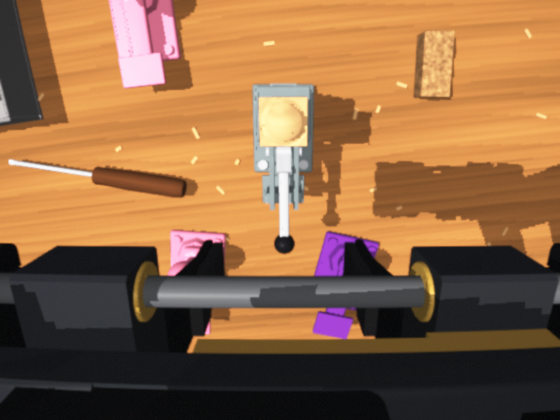

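```bash
python3 -c "
from rig import *
print(hand_in())"
```

```text
the job is handed in; nothing more can be done
None
```

The holder is mounted on the grey stand with its handle locked down, and the job is handed in at about 30 s of the 72 s. The hand-in gave no verdict.

- **Raising the handle:** I pinched the knob lightly and swung it along its arc to about 1.0 rad. The holder did not visibly tip or move.
- **Seating:** I lifted the holder by its blank and lowered it by feel. It touched at the height the pictures predicted (pad top about 51 mm) and I pressed with at most about 12 N. The moment reading showed the foot carrying most of that load, so the ball may have settled the last bit home when I let go.
- **Locking:** I swung the handle back down the same arc and finished with a press of about 9.5 N.

**Last checks**
- The holder's underside is at about 51 mm, level with the pad. Tilt is under 0.005 rad, and its heading of -6.3° matches the stand's -6.2°.
- The knob is at 112.5 mm against 112.7 mm expected for fully down, so the handle angle is about 0.
- The gripper is clear of everything, and no bystander looks moved in the scene picture.

**Disagreement:** the last press slid the holder about 1.6 mm towards the tail. The socket axis now reads about 1.8 mm from the ball axis in x and 0.6 mm in y. That is within the 4 mm limit, though slightly more than the socket's nominal 1.5 mm slack, which fits the 2 mm calibration error.

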